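# Set the height checker's stop and feed its batch

## Robot

A 6-joint arm with a two-finger parallel gripper is mounted at the origin on the work surface. World frame = base frame: x ahead of the robot, y to its left, z up, the work surface at z = 0. Lengths are in mm, angles in degrees, forces in N, time in s.
With the tool pointing down it reaches from about 275 to 975 mm from the base axis. Payload 8.4 kg.
Tool frame: the origin (TCP) lies midway between the tips of the shut fingers; the grasp point (between the pads) lies 19 mm behind it; z points along the fingers, y is the direction in which the jaws open and shut (so a half turn about z gives the same grasp; the last joint's range is limited). The gripper opens to 92 mm and grips with 3 to 60 N. Pads are 20 mm wide; open, the fingers measure 128 mm over their backs; the gripper's body (75 mm by 189 mm) begins 69 mm behind the grasp point.
Start: joints at [-71.184, 20.225, 93.587, -0, 66.188, -0.138], TCP at [202.998, -591.117, 192.583] pointing down, gripper open.
Joint ranges: [-150.9, 150.9], [-52.94, 120.26], [3.33, 152.33], [-74.26, 254.26], [0, 154.13], [-172.89, 172.89]. Speed limits (degrees/s): [127.2, 127.2, 159.86, 180, 180, 180].

## Interface

Orientations are given as [roll, pitch, yaw] about the fixed x, y, z axes, in that order (R = Rz(yaw) Ry(pitch) Rx(roll)).
In Python, from bench import r gives the robot as it stands.
- The arm moves only by the tool send_rows, never from a script. Its argument "rows" is text: rows parted by semicolons, each of 7 numbers parted by spaces: the shift along the world's x, y, z in cm, then the turn, a rotation vector about the world's x, y, z in degrees, then the opening, from 0 (shut) to 1 (fully open). In form: tx ty tz rx ry rz jaw; .... A call has 1 to 20 rows; each row shifts and turns the commanded pose from where the row before left it; what a row does not reach is not made up. A row lasts 1/10 s, in which the tool goes at most 50 mm and 8.59 degrees, less where a joint would pass 70% of its speed; a pose out of reach is approached as far as the arm can. A call with a gripper value outside its range is refused whole. The fingers move at their own pace and stop on an object; "grip_force" is the grip in N (left out, the last holds). Time passes only in rows, so rows that do not move let the fingers close. It gives the time, the measured TCP pose, the force and the opening at its end, in the units of the state.
- r.sense(): the state, without advancing time (a new reading comes with each control period).
- r.camera(name): name is "side" or "top"; returns the picture (480x640x3 uint8, red, green, blue); there is no depth.
- r.calibration(name): a dict with "intrinsics" (3x3 intrinsics, pixels), "k1" (the pictures are not rectified: a ray, as slopes to the right and down, at radius r is drawn at 1 + k1 r^2 times it, then the intrinsics apply), "xyz" and "rotation" of the camera in the world. Camera axes: x right, y down, z forward; pixel columns grow to the right and rows downward; lengths in mm; the calibration is good to about 2 mm. A picture is of the moment at which its call begins. calibration takes no time and is no camera call.
- r.finish_job(): hands the job in, once; it reports no verdict.
The state is a dict: "time": time; "joint_positions": joint angles; "dq": joint speeds; "tau": joint torques, N m; "ee_pos": TCP position; "ee_rot": TCP orientation; "contact_force": force on the tool from outside, world axes, zero at the start; "moment": the same for the moment, N m; "width": finger opening in mm.
Only numpy, scipy, OpenCV 4.12 (cv2) and the standard library are available. Lean on these libraries where they do the work, as an engineer would, in place of code of your own. Each camera call takes 0.05 s, during which the arm holds its last target. There are 200 camera calls.

## Task

Get the height checker ready for its next batch: lay the setting block on the checker's base under the stop screw and turn the screw down with the driver until the block just drags beneath it - lightly touching, not clamped hard - then draw the block out without upsetting the setting, and put the block back lengthwise on its cork pad and the driver back hanging upright in its rack. Only when the setting block is out, carry the tray by its handle to the grey feed bin and tip it so that its gland flanges slide off the open end into the bin, then stand the empty tray flat on the bench again; any gland flange that lies elsewhere on the bench belongs in the bin as well. Turn the screw only with the driver, not with the fingers, and leave the other things on the bench where they are.

Things in the scene. Friction and masses are not known exactly. Their poses are not given: they have to be found in the camera images.
- checker: height checker, fixed: grey C-frame on a dark base plate. Origin on the bench under the screw axis. Base top 12 mm high, x -130..+90, y +-60 mm. Post 36x50 mm at x=+70 mm; its arm, 40 mm wide, heights 83..105 mm, reaches over the base to x=-22 mm and carries the vertical stop screw. Block goes in from the open -x side. Position and yaw vary
- screw_foot (a point): centre of the underside of the stop screw's brass foot (20 mm dia, does not turn; sprung, it yields upward up to 6 mm with 1 N + 3 N per mm). Its height above the bench is 66 mm with the screw fully up; touching the 40 mm block on the base it is 52 mm. Starts 6 to 12 mm above that
- screw_slot (a point): top of the stop screw: steel head of 48 mm dia, centre of the floor of its straight cross slot, on the screw axis, 66 mm above the unloaded screw_foot; x axis along the slot. The slot is 13 mm wide, 10 mm deep, open at both ends, 34 mm long between two raised lugs. It goes down and turns with the screw
- screw_head (a joint): turn of the stop screw in rad, grows clockwise seen from above; clockwise drives the screw down by 12 mm per full turn (1.91 mm per rad), 0 = fully up (foot at 66 mm), end of travel 8.8. Stays where it is left; needs about 0.06 N m to turn
- setting_block: plain aluminium bar 150 (x) x 50 (y) x 40 (z) mm, about 0.4 kg, both ends alike; origin at the centre of its underside. Starts on the cork pad. With one end under the foot its other end sticks out in front of the arm and can be gripped there across its 50 mm width, the gripper clear of arm and screw head
- block_pad: thin cork pad 180 (x) x 68 (y) x 3 (z) mm fixed on the bench, home of the setting block, which lies along its x axis; origin at the centre of its underside
- driver: wide-blade driver, 136 mm long, origin at the middle of the blade's tip, z up along it to the handle. Blade 28 mm wide (x), 5 mm thick (y), 16 mm long; round 12 mm shaft; round black guard 48 mm dia at 60..66 mm from the tip; square wooden handle 28x28 mm (flats along x, y) at 66..136 mm; 0.15 kg. Starts upright in its rack
- driver_rack: small plywood rack, fixed, 70 (x) x 64 (y) x 75 (z) mm, a top plate on two legs; origin at the centre of its underside. A slot 40 (x) x 18 (y) mm goes through the middle of its top plate; the driver's blade passes through it (blade along x) and the guard rests on the top, so the blade's tip is then 15 mm above the bench
- rack_top (a point): centre of the slot at the top face of the rack, 75 mm above the bench
- tray: aluminium tray 160 (x) x 120 (y) mm, 0.3 kg, floor 3 mm, walls 30 mm high, 3 mm thick on three sides, open at its +x end; origin at the centre of its underside. A fixed bail (two side posts, 132 mm over the outside) carries a level flat bar over its middle along y. Glands slide on its floor when it is tipped beyond about 25 degrees
- tray_handle (a point): middle of the tray's bail bar, 95 mm above the tray's underside; the bar is 14 mm thick (x), 20 mm high (z), along y, free length 120 mm
- tray_lip (a point): middle of the open end's edge, 80 mm ahead (+x) of the tray's origin, at its underside
- feed_bin: grey plastic open box 220 (x) x 190 (y) x 55 (z) mm, wall 5 mm, fixed; origin at the centre of its underside. Bin and tray swap sides of the bench from start to start
- gland1: oval steel gland flange 64 (x) x 32 (y) mm, 14 mm thick with a round boss (26 mm dia) up to 22 mm in the middle, 0.09 kg; origin at the centre of its underside. At the start in the tray
- gland2: oval steel gland flange 64 (x) x 32 (y) mm, 14 mm thick with a round boss (26 mm dia) up to 22 mm in the middle, 0.09 kg; origin at the centre of its underside. At the start in the tray; may be absent
- gland3: oval steel gland flange 64 (x) x 32 (y) mm, 14 mm thick with a round boss (26 mm dia) up to 22 mm in the middle, 0.09 kg; origin at the centre of its underside. At the start in the tray; may be absent
- gland4: oval steel gland flange 64 (x) x 32 (y) mm, 14 mm thick with a round boss (26 mm dia) up to 22 mm in the middle, 0.09 kg; origin at the centre of its underside. At the start loose on the bench; may be absent
- gland5: oval steel gland flange 64 (x) x 32 (y) mm, 14 mm thick with a round boss (26 mm dia) up to 22 mm in the middle, 0.09 kg; origin at the centre of its underside. At the start loose on the bench; may be absent
- ball_a: bystander: bored steel valve ball 80 mm dia, 60 mm high, origin at its underside
- ball_b: bystander: bored steel valve ball 80 mm dia, 60 mm high, origin at its underside
- tape_roll: bystander: roll of tape lying flat, 80 mm dia, 40 mm high, origin at its underside; it and the driver rack swap places from start to start
- marker: bystander: marker pen 110 mm long, 17 mm thick, lying along its x
- spray_bottle: bystander: red spray bottle 72 mm dia, 180 mm high, origin at its underside
- stop_screw: the stop screw's threaded stem, head and sprung foot; origin at the unloaded foot's underside, 66 mm under screw_slot
There are look-alikes about, which are no part of the job. What is shaped like the gland4 but black or red is not meant.

How it is judged (in metres and radians):
On the way, in this order (a step that is already met when the one before it is completed fails the run):
1. the setting block lies flat on the checker's base under the stop screw and the screw's foot touches it (contact force between stop_screw and setting_block above 0.5 N and angle between setting_block's own z axis and vertical below 0.06 rad and z of setting_block in the frame of checker between 0.008 and 0.016 m and y of screw_foot in the frame of setting_block between -0.025 and 0.025 m and x of screw_foot in the frame of setting_block between -0.075 and 0.075 m), for 0.2 s.
2. the block is drawn out and the foot stays at the block's height (within 2 mm) (z of screw_foot in the frame of checker between 0.05 and 0.054 m and horizontal distance between setting_block and screw_foot above 0.1 m), for 0.2 s.
3. the tray is tipped with its open end over the feed bin (angle between tray's own z axis and vertical above 0.35 rad and horizontal distance between tray_lip and feed_bin below 0.12 m), for 0.1 s.
At the end, for the whole second after the job is handed in: screw foot within 2 mm of the block's height above the base; block flat on its cork pad and along it (30 mm lengthwise, 20 mm across, 0.2 rad); driver upright in its rack, guard on the top; every gland present in the feed bin; tray flat on the bench; all at rest (z of screw_foot in the frame of checker between 0.05 and 0.054 m and x of setting_block in the frame of block_pad between -0.03 and 0.03 m and y of setting_block in the frame of block_pad between -0.02 and 0.02 m and z of setting_block in the frame of block_pad between -0.002 and 0.008 m and angle between the x axis of setting_block and the x axis of block_pad, either way round below 0.2 rad and angle between setting_block's own z axis and vertical below 0.08 rad and z of driver in the frame of driver_rack between 0.01 and 0.02 m and horizontal distance between driver and driver_rack below 0.012 m and angle between driver's own z axis and vertical below 0.1 rad and angle between tray's own z axis and vertical below 0.06 rad and height (world z) of tray between -0.005 and 0.006 m and linear speed of tray below 0.02 m/s and x of gland1 in the frame of feed_bin between -0.11 and 0.11 m and y of gland1 in the frame of feed_bin between -0.095 and 0.095 m and z of each of gland1, gland2, gland3, gland4, gland5 in the frame of feed_bin below 0.065 m and linear speed of each of gland1, gland2, gland3, gland4, gland5 below 0.03 m/s and x of gland2 in the frame of feed_bin between -0.11 and 0.11 m and y of gland2 in the frame of feed_bin between -0.095 and 0.095 m and x of gland3 in the frame of feed_bin between -0.11 and 0.11 m and y of gland3 in the frame of feed_bin between -0.095 and 0.095 m and x of gland4 in the frame of feed_bin between -0.11 and 0.11 m and y of gland4 in the frame of feed_bin between -0.095 and 0.095 m and x of gland5 in the frame of feed_bin between -0.11 and 0.11 m and y of gland5 in the frame of feed_bin between -0.095 and 0.095 m); the robot touches nothing.
It fails at once if the screw clamps the setting block hard (over 25 N) (contact force between stop_screw and setting_block above 25 N).
It fails at once if the fingers turn the screw (contact force between the fingers and stop_screw above 2 N).
It fails at once if a bystander is moved by more than 50 mm (distance of any of ball_a, ball_b, tape_roll, marker, spray_bottle from where it was at the start of the episode above 0.05 m).
Of gland2, gland3, gland4, gland5 only 1 to 4 are there at a start; the rules pass over those that are not, and their reading is None.
At some moment in a run one of setting_block, gland4, gland5 may be knocked a few centimetres aside while the robot is not near it.
It also fails if it takes over 210 s, if anything falls off the work surface, if the arm or the gripper's body presses on something with over 40 N, if the wrist force passes 120 N, or if a joint passes its speed limit or range.

## Working session

There is one attempt and no reset: what is moved stays moved. The work goes in short steps, Python scripts to look and compute and a tool call to move; the robot and the scene stay as the last step left them, time stands still between calls to the robot, and variables do not carry over. Pictures are saved under pics/ and viewed, about 12 in all and at most 16, crops included, and the job is handed in when it is done.

Besides the shell and the picture viewer there is one more tool, called after "Call:" by a JSON object that holds its "op" and its "data". send_rows: Moves the arm, as the interface text tells. Its arguments: {"type":"object","properties":{"rows":{"type":"string"},"grip_force":{"type":"number"}},"required":["rows"]}

```bash
ls; mkdir -p pics; python3 - <<'E'
from bench import r
import cv2
print(r.sense())
for n in("top","side"):
    c=r.calibration(n);print(n,c)
    cv2.imwrite(f"pics/{n}0.png",r.camera(n)[:,:,::-1])
E
```

```text
pics
{'time': 0.0, 'joint_positions': array([-7.11854938e+01,  2.02626575e+01,  9.36300596e+01, -1.10720899e-03,
        6.61880660e+01, -1.37920018e-01]), 'dq': array([-0.03353989, -0.06350356, -0.01719065,  0.0392452 ,  0.04923233,
       -0.01246632]), 'tau': array([ 1.51764059e-03, -5.93838751e+01, -3.34217083e+01,  6.99606305e-02,
        2.34458403e-02, -1.29764944e-04]), 'ee_pos': array([ 202.80396925, -590.60853511,  191.85451614]), 'ee_rot': array([-1.79919215e+02,  8.17866901e-04,  1.89528745e+01]), 'contact_force': array([-0.55872157,  0.8540434 ,  0.45979472]), 'moment': array([ 0.03689884, -0.0316482 , -0.03470137]), 'width': 91.81168529523835}
top {'intrinsics': array([[439.16732453,   0.        , 311.87919742],
       [  0.        , 439.16732453, 235.50155664],
       [  0.        ,   0.        ,   1.        ]]), 'k1': -0.06317207989424806, 'xyz': array([360.24163542,  34.43604482, 987.46732703]), 'rotation': array([-168.65126171,   -1.61410998,  -91.64149419])}
side {'intrinsics': array([[583.91390192,   0.        , 320.50935931],
       [  0.        , 583.91390192, 239.75685106],
       [  0.        ,   0.        ,   1.        ]]), 'k1': -0.14696307843718937, 'xyz': array([ 225.23147847, 1094.8004826 ,  803.50216653]), 'rotation': array([-1.22438721e+02,  1.25034880e-01, -1.62681675e+02])}
```

View pics/top0.png

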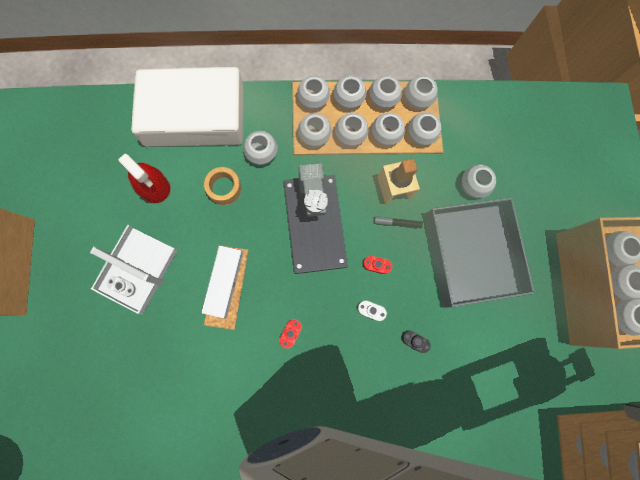

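View pics/side0.png

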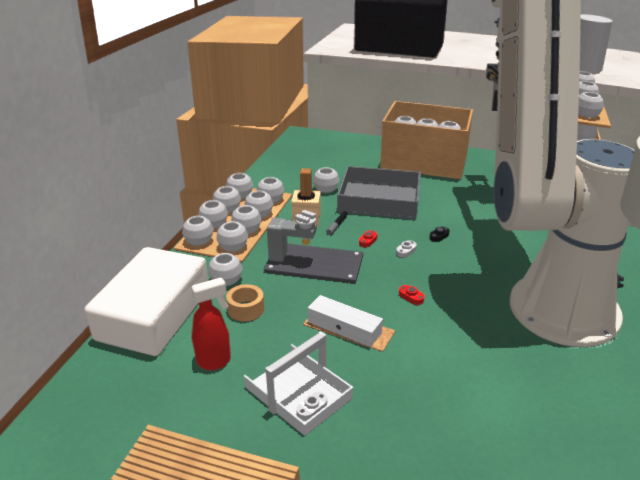

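The top view shows the tray at (130,270), block on cork at (225,285), checker base at (317,225), rack and driver at (400,180), bin at (480,250), and a loose steel gland at (372,310). The red and black ones are decoys. Next I'll view zoomed crops to get precise points.

```bash
cat > h.py <<'E'
import numpy as np, cv2
from scipy.spatial.transform import Rotation as Ro
from bench import r
C={}
def cal(n):
    if n not in C:
        c=r.calibration(n); C[n]=(np.array(c["intrinsics"]),c["k1"],np.array(c["xyz"]),Ro.from_euler("xyz",c["rotation"],degrees=True).as_matrix())
    return C[n]
def proj(n,P):
    K,k,t,R=cal(n); p=(np.atleast_2d(P)-t)@R; s=p[:,:2]/p[:,2:]
    s=s*(1+k*(s**2).sum(1,keepdims=True)); return s*K[0,0]+K[:2,2]
def px(n,u,v,z):
    K,k,t,R=cal(n); d=(np.array([u,v])-K[:2,2])/K[0,0]; s=d.copy()
    for _ in range(30): s=d/(1+k*(s@s))
    w=R@np.array([s[0],s[1],1]); return (t+w*(z-t[2])/w[2]).round(1)
def crop(im,x,y,w,h,f): return cv2.resize(im[y:y+h,x:x+w],None,fx=f,fy=f,interpolation=cv2.INTER_CUBIC)
def grab(n,name):
    im=r.camera(n)[:,:,::-1].copy(); cv2.imwrite(f"pics/{name}.png",im); return im
def rows_at(): 
    s=r.sense(); print({k:np.round(s[k],2) for k in("time","ee_pos","ee_rot","contact_force","moment","width","joint_positions")})
E
python3 - <<'E'
import cv2,numpy as np
from h import *
t=cv2.imread("pics/top0.png");s=cv2.imread("pics/side0.png")
# each crop 100x100 -> x4 =400 (2 rows x... )
a=crop(t,80,215,100,100,4)[:300*4//4+100];b=crop(t,190,235,70,100,4);
top=np.hstack([crop(t,85,222,95,95,3),crop(t,195,240,65,95,3),crop(t,280,155,80,95,3)])
bot=np.hstack([crop(t,365,145,80,95,3),crop(t,345,285,95,95,3),crop(s,240,330,65,95,3)])
cv2.imwrite("pics/c1.png",np.vstack([top,bot])); print(np.vstack([top,bot]).shape)
E
```

```text
(570, 720, 3)
```

View pics/c1.png

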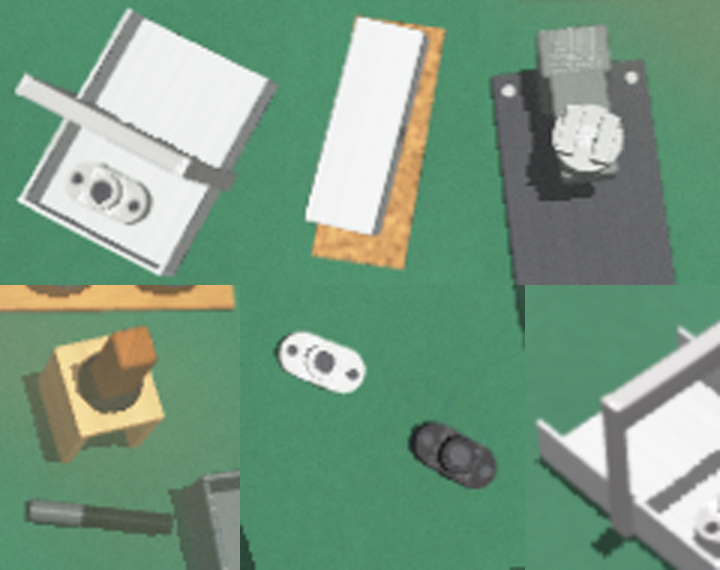

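```bash
cat >> h.py <<'E'
from scipy.optimize import least_squares
def fit(obs,x0):
    """obs: list (cam,u,v,(lx,ly,lz)); x0: x,y,yaw"""
    def f(p):
        R=Ro.from_euler("z",p[2],degrees=True).as_matrix(); e=[]
        for n,u,v,l in obs: e+=list(proj(n,R@np.array(l,float)+[p[0],p[1],0])[0]-[u,v])
        return e
    s=least_squares(f,x0,x_scale=[10,10,5]); return s.x.round(1), np.array(s.fun).round(1)
E
python3 - <<'E'
from h import *
A=lambda x,y:(85+x/3,222+y/3)
B=lambda x,y:(195+(x-285)/3,240+y/3)
Cc=lambda x,y:(280+(x-480)/3,155+y/3)
D=lambda x,y:(365+x/3,145+(y-285)/3)
E=lambda x,y:(345+(x-240)/3,285+(y-285)/3)
T=lambda p,l:("top",*p,l)
print("tray",fit([T(A(130,10),(80,60,30)),T(A(274,85),(80,-60,30)),T(A(20,200),(-80,60,30)),T(A(165,272),(-80,-60,30)),T(A(18,82),(0,66,105)),T(A(232,180),(0,-66,105))],[300,350,-25]))
print("block",fit([T(B(357,17),(75,25,43)),T(B(427,30),(75,-25,43)),T(B(378,235),(-75,-25,43)),T(B(306,220),(-75,25,43))],[300,200,-10]))
print("pad",fit([T(B(443,28),(90,-34,3)),T(B(403,269),(-90,-34,3)),T(B(313,257),(-90,34,3))],[300,200,-10]))
print("checker",fit([T(Cc(492,77),(90,60,12)),T(Cc(643,62),(90,-60,12)),T((293.5,273),(-130,60,12)),T((347,267),(-130,-60,12))],[400,30,3]))
for z in(128,134,138):print("head",z,px("top",*Cc(588,137),z))
print("rack",fit([T(D(52,348),(35,32,75)),T(D(163,413),(-35,-32,75)),T(D(85,430),(-35,32,75)),T(D(130,333),(35,-32,75))],[450,-150,10]))
print("rack rot",fit([T(D(52,348),(32,35,75)),T(D(163,413),(-32,-35,75)),T(D(85,430),(-32,35,75)),T(D(130,333),(32,-35,75))],[450,-150,10]))
print("handle top", px("top",*D(133,348),151))
print("g4",px("top",*E(322,360),20),px("top",*E(285,350),14),px("top",*E(360,375),14))
print("bin",fit([T((429,206),(95,110,55)),T((517,199),(95,-110,55)),T((533,295),(-95,-110,55)),T((449,306),(-95,110,55))],[350,-300,0]))
print("bin2",fit([T((429,206),(110,95,55)),T((517,199),(110,-95,55)),T((533,295),(-110,-95,55)),T((449,306),(-110,95,55))],[350,-300,0]))
t=cv2.imread("pics/top0.png");s=cv2.imread("pics/side0.png")
cv2.imwrite("pics/c2.png",np.vstack([np.hstack([crop(t,292,180,44,36,9),crop(t,380,155,44,36,9)]),np.hstack([crop(s,268,200,70,50,6)[:,:396],crop(s,280,160,66,50,6)])]))
E
```

```text
tray (array([485.1, 389. , -27.1]), array([  2.4,   0.2,   1.2,  -1.7,   2.7,   1.5,   1.9,   2. ,   4.1,
         1.4, -11.4,  -3. ]))
block (array([453.2, 197.1, -13.2]), array([ 0.5, -0.4, -0.5, -0. , -0.5,  0.2,  0.5,  0.2]))
pad (array([444.6, 195.6,  -9.2]), array([-0.1,  0.2,  0.3,  0.1, -0.2, -0.2]))
checker (array([604. ,  -4.1,   5. ]), array([-0.5, -0.8,  0.3, -0.9,  0.2,  0.8, -0. ,  0.8]))
head 128 [604.   -5.2 128. ]
head 134 [602.3  -4.9 134. ]
head 138 [601.1  -4.7 138. ]
rack (array([ 669.7, -196.1,   14.6]), array([-0.1,  0. ,  0.3,  0.1, -1.1,  2. ,  1. , -2.2]))
rack rot (array([ 669.6, -196.1,   14.7]), array([-1. ,  1.6,  1.1, -1.5, -2.8,  1.1,  2.7, -1.4]))
handle top [ 666.8 -196.   151. ]
g4 [ 384.4 -125.9   20. ] [ 392.6 -100.    14. ] [ 372.8 -154.4   14. ]
bin (array([ 503.7, -371.7,    5. ]), array([-1.9,  8.3,  4.1,  5.2,  5.5, -7.2, -7.3, -5.8]))
bin2 (array([ 504.4, -371.1,    4.5]), array([ 3.6,  0.3, -3.3, -0.5, -0.2,  0.6, -0.2, -0.4]))
```

View pics/c2.png

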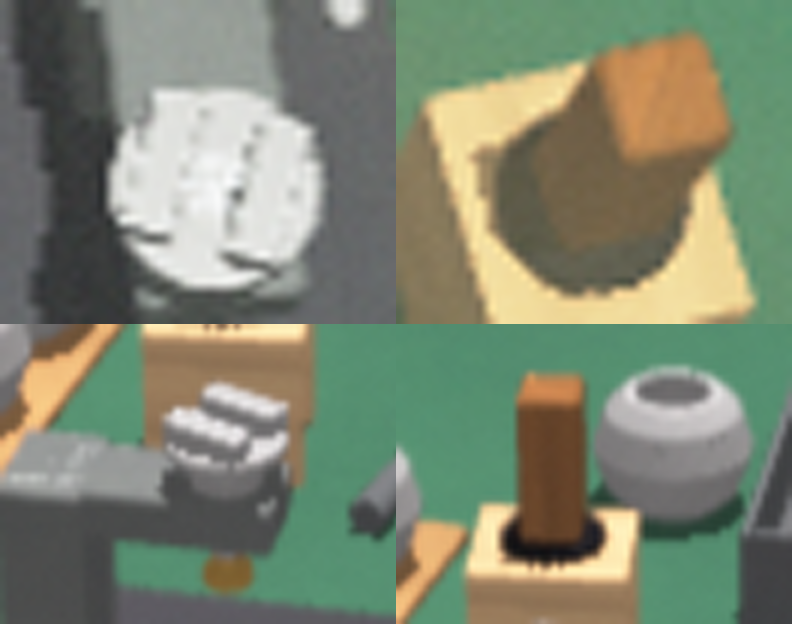

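Top crop shows the slot between two lugs, with lug ends at about px (308,206) and (320,209). The side crop shows the brass foot bottom at about px (306,244). Now I'll compute the slot yaw and foot height, and start moving toward the block.

```bash
python3 - <<'E'
from h import *
T=lambda x,y:px("top",292+x/9,180+y/9,136)
a,b=T(145,235),T(255,265);d=b-a;print("across",np.degrees(np.arctan2(d[1],d[0]))+90)
for p,q in(((180,215),(203,110)),((235,205),(262,125))):
    d=T(*q)-T(*p);print("slot",np.degrees(np.arctan2(d[1],d[0])))
S=lambda x,y:(268+x/6,200+(y-324)/6)
for p,q in(((165,415),(245,445)),((205,388),(287,412))):
    d=px("side",*S(*q),137)-px("side",*S(*p),137);print("side slot",np.degrees(np.arctan2(d[1],d[0])))
print("foot px",S(228,580))
for z in(52,58,61,64,66): print(z,proj("side",[603.5,-4.5,z]),proj("side",[603.5,-4.5,z+76]))
print("lug mid top px",S(225,418))
E
```

```text
across -16.93689504859148
slot -13.701510492346566
slot -19.63420221652141
side slot 161.04290028499815
side slot 166.79516726768654
foot px (306.0, 242.66666666666666)
52 [[306.90735024 244.38638018]] [[306.42560419 216.64960419]]
58 [[306.87002318 242.25579809]] [[306.38674633 214.38927456]]
61 [[306.85131429 241.18676594]] [[306.36727227 213.25515847]]
64 [[306.83257516 240.11523227]] [[306.34776813 212.11840098]]
66 [[306.8200656  239.39948398]] [[306.33474869 211.35909254]]
lug mid top px (305.5, 215.66666666666666)
```

Call:
{"op": "send_rows", "data": {"rows": "1.03 3.99 -0.35 0 0 -1.61 1;1.03 3.99 -0.35 0 0 -1.61 1;1.03 3.99 -0.35 0 0 -1.61 1;1.03 3.99 -0.35 0 0 -1.61 1;1.03 3.99 -0.35 0 0 -1.61 1;1.03 3.99 -0.35 0 0 -1.61 1;1.03 3.99 -0.35 0 0 -1.61 1;1.03 3.99 -0.35 0 0 -1.61 1;1.03 3.99 -0.35 0 0 -1.61 1;1.03 3.99 -0.35 0 0 -1.61 1;1.03 3.99 -0.35 0 0 -1.61 1;1.03 3.99 -0.35 0 0 -1.61 1;1.03 3.99 -0.35 0 0 -1.61 1;1.03 3.99 -0.35 0 0 -1.61 1;1.03 3.99 -0.35 0 0 -1.61 1;1.03 3.99 -0.35 0 0 -1.61 1;1.03 3.99 -0.35 0 0 -1.61 1;1.03 3.99 -0.35 0 0 -1.61 1;1.03 3.99 -0.35 0 0 -1.61 1;1.03 3.99 -0.35 0 0 -1.61 1"}}

```text
time: 2.1
ee_pos: [408.9, 208.7, 122.3]
ee_rot: [180.0, 0.0, -13.3]
contact_force: [0.8, -0.3, -0.2]
width: 91.6
```

Call:
{"op": "send_rows", "data": {"rows": "0 0 -2.5 0 0 0 1;0 0 -2.5 0 0 0 1;0 0 -2.5 0 0 0 1;0 0 -2.5 0 0 0 1;0 0 -1.4 0 0 0 1;0 0 0 0 0 0 0;0 0 0 0 0 0 0;0 0 0 0 0 0 0;0 0 0 0 0 0 0;0 0 0 0 0 0 0;0 0 0 0 0 0 0", "grip_force": 60}}

```text
time: 3.2
ee_pos: [409.8, 207.6, 9.4]
ee_rot: [-179.9, -0.1, -13.2]
contact_force: [-1.2, 2.5, 7.4]
width: 49.3
```

```bash
python3 - <<'E'
from h import *
rows_at()
E
```

```text
{'time': np.float64(3.2), 'ee_pos': array([409.84, 207.55,   9.37]), 'ee_rot': array([-1.7991e+02, -8.0000e-02, -1.3250e+01]), 'contact_force': array([-1.18,  2.52,  7.36]), 'moment': array([0.82, 0.2 , 0.11]), 'width': np.float64(49.35), 'joint_positions': array([2.6660e+01, 2.1680e+01, 1.2159e+02, 3.0000e-02, 3.6600e+01,
       1.2988e+02])}
```

Call:
{"op": "send_rows", "data": {"rows": "0 0 2.5 0 0 0 0;0 0 2.5 0 0 0 0;0.5 -2.24 0 0 0 1.82 0;0.5 -2.24 0 0 0 1.82 0;0.5 -2.24 0 0 0 1.82 0;0.5 -2.24 0 0 0 1.82 0;0.5 -2.24 0 0 0 1.82 0;0.5 -2.24 0 0 0 1.82 0;0.5 -2.24 0 0 0 1.82 0;0.5 -2.24 0 0 0 1.82 0;0.5 -2.24 0 0 0 1.82 0;0.5 -2.24 0 0 0 1.82 0;0 0 -1.5 0 0 0 0;0 0 -1.5 0 0 0 0;0 0 0 0 0 0 0"}}

```text
time: 4.7
ee_pos: [456.6, -17.4, 26.9]
ee_rot: [-180.0, 0.3, 4.9]
contact_force: [-0.2, 0.3, -4.2]
width: 49.5
```

```bash
python3 - <<'E'
from h import *
rows_at()
s=grab("side","s1");t=grab("top","t1")
cv2.imwrite("pics/c3.png",np.vstack([crop(s,230,180,200,110,4),crop(t,280,150,160,80,5)[:,:800]])[:840])
a=crop(s,240,190,160,110,5);b=crop(t,270,160,120,130,4)
cv2.imwrite("pics/c3.png",np.hstack([crop(s,250,195,130,130,3.05),crop(t,270,165,130,130,3.05)]))
E
```

```text
{'time': np.float64(4.7), 'ee_pos': array([456.56, -17.38,  26.88]), 'ee_rot': array([-179.98,    0.27,    4.93]), 'contact_force': array([-0.15,  0.3 , -4.17]), 'moment': array([ 0.01,  0.29, -0.03]), 'width': np.float64(49.48), 'joint_positions': array([-2.360e+00,  1.977e+01,  1.211e+02, -2.000e-02,  3.940e+01,
        8.273e+01])}
```

View pics/c3.png

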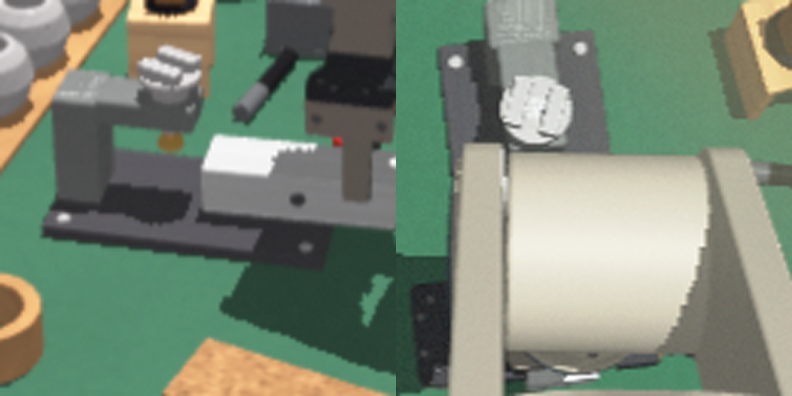

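Block is held level at the base, in line with the screw. Lower it and slide it in.

Call:
{"op": "send_rows", "data": {"rows": "0 0 -0.6 0 0 0 0;0 0 -0.2 0 0 0 0;0 0 -0.1 0 0 0 0;0 0 0 0 0 0 0;0.6 0.05 0 0 0 0 0;0.6 0.05 0 0 0 0 0;0.6 0.05 0 0 0 0 0;0.6 0.05 0 0 0 0 0;0.6 0.05 0 0 0 0 0;0.6 0.05 0 0 0 0 0;0.6 0.05 0 0 0 0 0;0.6 0.05 0 0 0 0 0;0.6 0.05 0 0 0 0 0;0.6 0.05 0 0 0 0 0;0 0 0 0 0 0 0"}}

```text
time: 6.3
ee_pos: [520.2, -12.1, 19.7]
ee_rot: [180.0, -0.1, 5.0]
contact_force: [0.6, 0.2, -4.8]
width: 49.2
```

Call:
{"op": "send_rows", "data": {"rows": "0 0 0 0 0 0 0.75;0 0 0 0 0 0 0.75;0 0 0 0 0 0 0.75;0 0 2.5 0 0 0 0.75;-1 0 2.5 0 0 0 0.75;-1 0 3 0 0 0 1;0 0 3 0 0 0 1;0 0 3 0 0 0 1"}}

```text
time: 7.1
ee_pos: [498.5, -12.1, 161.0]
ee_rot: [180.0, -0.0, 4.9]
contact_force: [0.6, -0.3, -0.4]
width: 90.5
```

```bash
python3 - <<'E'
from h import *
rows_at()
s=grab("side","s2");t=grab("top","t2")
cv2.imwrite("pics/c4.png",np.hstack([crop(s,260,195,100,120,5),crop(t,275,175,60,120,5)]))
E
```

```text
{'time': np.float64(7.1), 'ee_pos': array([498.49, -12.15, 161.02]), 'ee_rot': array([ 1.80e+02, -2.00e-02,  4.95e+00]), 'contact_force': array([ 0.64, -0.27, -0.35]), 'moment': array([-0.03,  0.  , -0.  ]), 'width': np.float64(90.46), 'joint_positions': array([ -1.57,  11.01, 110.65,  -0.  ,  58.32,  83.48])}
```

View pics/c4.png

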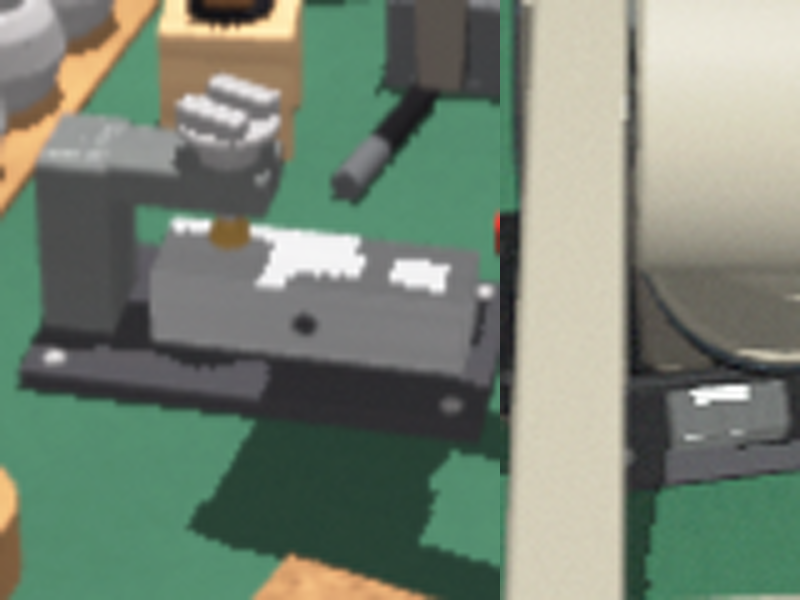

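Block lies flat on the base under the foot (foot at side px (306,241)). Now the driver.

Call:
{"op": "send_rows", "data": {"rows": "1.42 -1.53 0.49 0 0 8.31 1;1.42 -1.53 0.49 0 0 8.31 1;1.42 -1.53 0.49 0 0 8.31 1;1.42 -1.53 0.49 0 0 8.31 1;1.42 -1.53 0.49 0 0 8.31 1;1.42 -1.53 0.49 0 0 8.31 1;1.42 -1.53 0.49 0 0 8.31 1;1.42 -1.53 0.49 0 0 8.31 1;1.42 -1.53 0.49 0 0 8.31 1;1.42 -1.53 0.49 0 0 8.31 1;1.42 -1.53 0.49 0 0 8.31 1;1.42 -1.53 0.49 0 0 8.31 1;0 0 0 0 0 0 1"}}

```text
time: 8.5
ee_pos: [670.5, -197.4, 217.7]
ee_rot: [180.0, 0.0, 104.8]
contact_force: [0.0, -0.3, 0.1]
width: 92.1
```

```bash
python3 - <<'E'
from h import *
rows_at()
D=lambda x,y:px("top",380+(x-396)/9,155+y/9,151)
P=[D(*p) for p in((597,60),(700,35),(732,128),(632,162))]
print(P,np.mean(P,0))
for a,b in((0,1),(3,2),(0,3),(1,2)):
    d=P[b]-P[a];print(np.degrees(np.arctan2(d[1],d[0])),np.linalg.norm(d))
E
```

```text
{'time': np.float64(8.5), 'ee_pos': array([ 670.55, -197.4 ,  217.68]), 'ee_rot': array([1.7997e+02, 4.0000e-02, 1.0480e+02]), 'contact_force': array([ 0.05, -0.29,  0.13]), 'moment': array([-0.06, -0.13, -0.06]), 'width': np.float64(92.12), 'joint_positions': array([-1.651e+01,  2.566e+01,  8.216e+01, -3.000e-02,  7.213e+01,
       -3.130e+01])}
[array([ 676.3, -182.3,  151. ]), array([ 682. , -206.3,  151. ]), array([ 659.7, -211.9,  151. ]), array([ 651.9, -188.4,  151. ])] [ 667.475 -197.225  151.   ]
-76.63978155523542 24.667590072806068
-71.63822582377222 24.760654272454133
-165.96375653207352 25.150944316267704
-165.90331796850617 22.992390045404107
```

Call:
{"op": "send_rows", "data": {"rows": "-0.2 0 -2.5 0 0 0 1;0 0 -2.5 0 0 0 1;0 0 -2.5 0 0 0 1;0 0 -2.5 0 0 0 1;0 0 -1.7 0 0 0 1;0 0 0 0 0 0 0;0 0 0 0 0 0 0;0 0 0 0 0 0 0;0 0 0 0 0 0 0;0 0 0 0 0 0 0;0 0 0 0 0 0 0;0 0 0 0 0 0 0;0 0 0 0 0 0 0", "grip_force": 40}}

```text
time: 9.8
ee_pos: [667.5, -195.7, 101.5]
ee_rot: [180.0, 0.0, 104.7]
contact_force: [0.5, 0.1, 1.5]
width: 30.3
```

```bash
python3 - <<'E'
from h import *
rows_at()
E
```

```text
{'time': np.float64(9.8), 'ee_pos': array([ 667.53, -195.73,  101.54]), 'ee_rot': array([1.7998e+02, 1.0000e-02, 1.0467e+02]), 'contact_force': array([0.5 , 0.12, 1.48]), 'moment': array([ 0.1 , -0.3 ,  0.02]), 'width': np.float64(30.33), 'joint_positions': array([-16.47,  31.34,  88.43,   0.  ,  60.2 , -31.14])}
```

Call:
{"op": "send_rows", "data": {"rows": "0 0 0 0 0 0 0;0 0 0 0 0 0 0;0 0 0 0 0 0 0;0 0 0 0 0 0 0;0 0 0 0 0 0 0;0 0 0 0 0 0 0"}}

```text
time: 10.4
ee_pos: [667.5, -195.7, 101.4]
ee_rot: [180.0, 0.0, 104.7]
contact_force: [0.3, 0.7, 1.2]
width: 27.9
```

```bash
python3 - <<'E'
from h import *
rows_at()
E
```

```text
{'time': np.float64(10.4), 'ee_pos': array([ 667.46, -195.71,  101.42]), 'ee_rot': array([179.99,   0.  , 104.67]), 'contact_force': array([0.27, 0.69, 1.23]), 'moment': array([ 0.04, -0.25, -0.  ]), 'width': np.float64(27.89), 'joint_positions': array([-16.47,  31.35,  88.43,   0.  ,  60.21, -31.14])}
```

Call:
{"op": "send_rows", "data": {"rows": "0 0 3 0 0 0 0;0 0 4 0 0 0 0;0 0 4 0 0 0 0;0 0 4 0 0 0 0;-0.4 1.19 0 0 0 8.27 0;-0.4 1.19 0 0 0 8.27 0;-0.4 1.19 0 0 0 8.27 0;-0.4 1.19 0 0 0 8.27 0;-0.4 1.19 0 0 0 8.27 0;-0.4 1.19 0 0 0 8.27 0;-0.4 1.19 0 0 0 8.27 0;-0.4 1.19 0 0 0 8.27 0;-0.4 1.19 0 0 0 8.27 0;-0.4 1.19 0 0 0 8.27 0;-0.4 1.19 0 0 0 8.27 0;-0.4 1.19 0 0 0 8.27 0;-0.4 1.19 0 0 0 8.27 0;-0.4 1.19 0 0 0 8.27 0;-0.4 1.19 0 0 0 8.27 0;-0.4 1.19 0 0 0 8.27 0"}}

```text
time: 12.4
ee_pos: [602.7, -5.0, 251.0]
ee_rot: [180.0, -0.0, -122.7]
contact_force: [-0.0, 0.1, -1.6]
width: 28.0
```

Call:
{"op": "send_rows", "data": {"rows": "0 0 0 0 0 8.27 0;0 0 0 0 0 8.27 0;0 0 -3 0 0 0 0;0 0 -2 0 0 0 0;0 0 0 0 0 0 0"}}

```text
time: 12.9
ee_pos: [603.7, -5.0, 202.6]
ee_rot: [-179.9, 0.0, -106.5]
contact_force: [-0.9, 1.0, 7.9]
width: 27.9
```

```bash
python3 - <<'E'
from h import *
rows_at()
s=grab("side","s3");t=grab("top","t3")
cv2.imwrite("pics/c5.png",np.hstack([crop(s,270,130,75,110,5.4),crop(t,285,165,70,110,5.4)]))
E
```

```text
{'time': np.float64(12.9), 'ee_pos': array([603.68,  -5.02, 202.61]), 'ee_rot': array([-1.7995e+02,  5.0000e-02, -1.0648e+02]), 'contact_force': array([-0.86,  0.98,  7.85]), 'moment': array([0.4 , 0.1 , 0.04]), 'width': np.float64(27.92), 'joint_positions': array([-6.4000e-01,  1.7780e+01,  9.5750e+01,  3.0000e-02,  6.6410e+01,
       -1.6418e+02])}
```

View pics/c5.png

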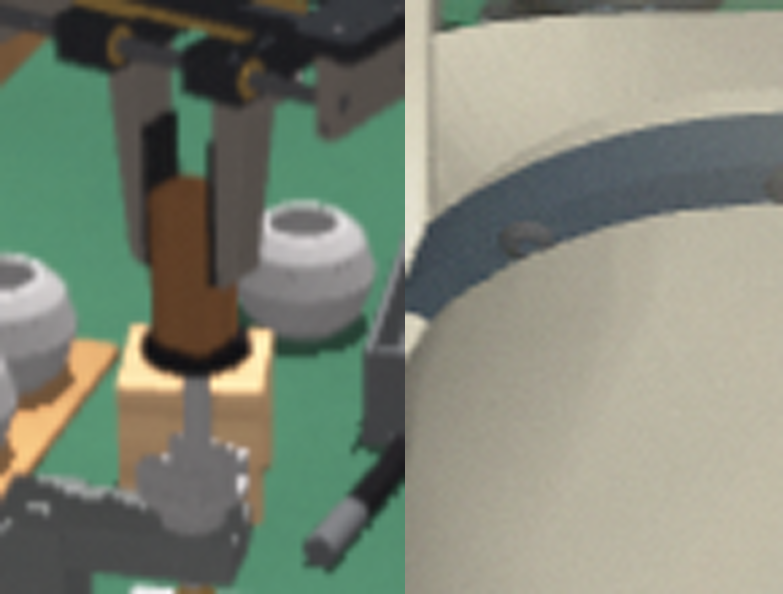

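```bash
python3 - <<'E'
from h import *
for z in range(160,216,6): print(z,proj("side",[603.7,-5,z])[0])
c=lambda x,y:(270+x/5.4,130+y/5.4)
print("guard bottom front",c(197,378),"centre",c(197,348),"handle top",c(180,180),"tip of finger",c(235,285),c(140,262))
s=cv2.imread("pics/s3.png")
cv2.imwrite("pics/c6.png",crop(s,280,180,50,75,8))
E
```

```text
160 [306.20339037 204.35764268]
166 [306.16387758 202.04112206]
172 [306.12424549 199.71383712]
178 [306.08449435 197.37574589]
184 [306.0446244  195.02680668]
190 [306.00463594 192.66697811]
196 [305.96452927 190.29621907]
202 [305.92430471 187.91448882]
208 [305.88396259 185.52174694]
214 [305.8435033  183.11795337]
guard bottom front (306.48148148148147, 200.0) centre (306.48148148148147, 194.44444444444446) handle top (303.3333333333333, 163.33333333333331) tip of finger (313.51851851851853, 182.77777777777777) (295.9259259259259, 178.5185185185185)
```

View pics/c6.png

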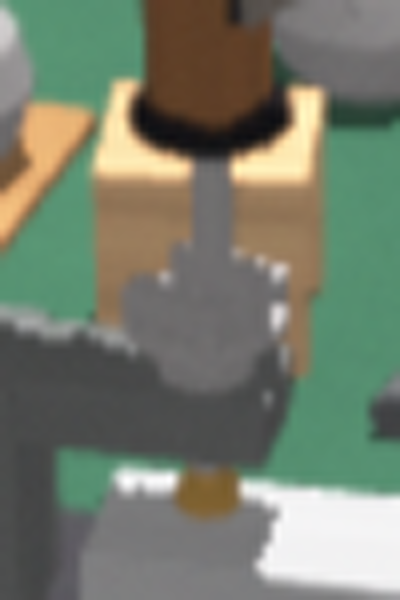

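Side crop: the blade is seated in the slot, with guard at px (306.5,194). The driver slipped up about 8 mm in the grip, so I'll re-reference its length at the rack later. First a safe 150° clockwise.

Call:
{"op": "send_rows", "data": {"rows": "0 0 0.1 0 0 0 0;0 0 0 0 0 -8.4 0;0 0 0 0 0 -8.4 0;0 0 -0.02 0 0 -8.4 0;0 0 -0.028 0 0 -8.4 0;0 0 -0.028 0 0 -8.4 0;0 0 -0.028 0 0 -8.4 0;0 0 -0.028 0 0 -8.4 0;0 0 -0.028 0 0 -8.4 0;0 0 -0.028 0 0 -8.4 0;0 0 -0.028 0 0 -8.4 0;0 0 -0.028 0 0 -8.4 0;0 0 -0.028 0 0 -8.4 0;0 0 -0.028 0 0 -8.4 0;0 0 -0.028 0 0 -8.4 0;0 0 -0.028 0 0 -8.4 0;0 0 -0.028 0 0 -8.4 0;0 0 -0.028 0 0 -8.4 0;0 0 -0.028 0 0 -8.4 0;0 0 0 0 0 0 0"}}

```text
time: 15.0
ee_pos: [604.0, -4.8, 198.2]
ee_rot: [179.9, -0.0, 102.2]
contact_force: [0.9, 1.8, 2.5]
width: 27.6
```

```bash
python3 - <<'E'
from h import *
rows_at()
s=grab("side","s4")
a=cv2.imread("pics/s2.png");b=cv2.imread("pics/s3.png")
cv2.imwrite("pics/c7.png",np.hstack([crop(x,280,195,44,62,6) for x in(a,b,s)]))
# predicted foot ellipse lowest row for foot heights
th=np.linspace(0,6.28,73);g=np.c_[603.5+10*np.cos(th),-4.5+10*np.sin(th)]
for z in(52,55,58,61): 
    q=proj("side",np.c_[g,0*th+z]);print(z,q[:,1].max(),q[:,1].min(),q[:,0].min(),q[:,0].max())
E
```

```text
{'time': np.float64(15.0), 'ee_pos': array([604.03,  -4.81, 198.22]), 'ee_rot': array([ 1.7992e+02, -3.0000e-02,  1.0220e+02]), 'contact_force': array([0.9 , 1.75, 2.55]), 'moment': array([ 0.63, -0.53, -0.03]), 'width': np.float64(27.58), 'joint_positions': array([-6.300e-01,  1.803e+01,  9.598e+01,  5.000e-02,  6.591e+01,
       -1.285e+01])}
52 246.68996568903347 242.11075931156196 302.68905861486894 311.1241624585687
55 245.62212363267884 241.0505100423644 302.6654788309829 311.1104415066797
58 244.55176023759267 239.98780097776478 302.64186142142955 311.0966977022178
61 243.47886974848737 238.9226266640298 302.61820638496454 311.0829310376762
```

View pics/c7.png

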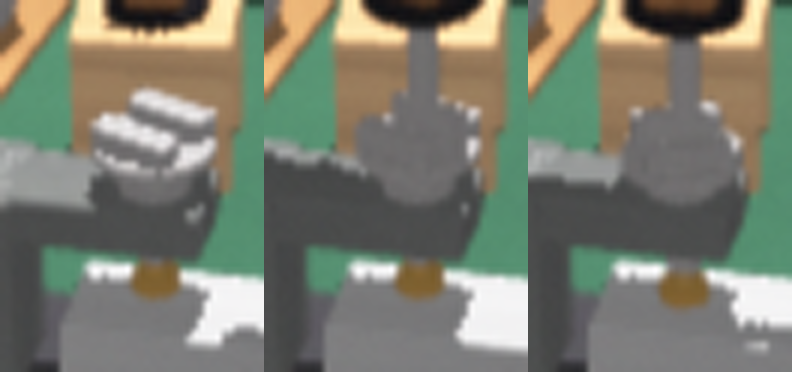

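Foot has come down about 4.4 mm (side px foot bottom about 246.2, so z ≈ 53.6). Turn 75° more, then press lightly to read the floor height.

Call:
{"op": "send_rows", "data": {"rows": "0 0 -0.028 0 0 -8.4 0;0 0 -0.028 0 0 -8.4 0;0 0 -0.028 0 0 -8.4 0;0 0 -0.028 0 0 -8.4 0;0 0 -0.028 0 0 -8.4 0;0 0 -0.028 0 0 -8.4 0;0 0 -0.028 0 0 -8.4 0;0 0 -0.028 0 0 -8.4 0;0 0 -0.028 0 0 -8.4 0;0 0 0 0 0 0 0;0 0 0 0 0 0 0;0 0 0 0 0 0 0"}}

```text
time: 16.25
ee_pos: [603.7, -3.7, 195.7]
ee_rot: [-179.9, -0.1, 27.0]
contact_force: [2.0, 7.9, 1.9]
width: 27.6
```

```bash
python3 - <<'E'
from h import *
rows_at()
E
```

```text
{'time': np.float64(16.25), 'ee_pos': array([603.66,  -3.68, 195.74]), 'ee_rot': array([-1.7987e+02, -1.1000e-01,  2.7000e+01]), 'contact_force': array([2.05, 7.9 , 1.92]), 'moment': array([ 2.18, -0.42,  0.08]), 'width': np.float64(27.57), 'joint_positions': array([-0.6 , 18.15, 96.14,  0.18, 65.67, 62.33])}
```

Call:
{"op": "send_rows", "data": {"rows": "0 0.15 0 0 0 0 0;0 0 0 0 0 8.4 0;0 0 0 0 0 8.4 0;0 0 1 0 0 0 0;0 0 2 0 0 0 0;0 0 2.5 0 0 0 0;0.53 -1.61 0 0 0 5.07 0;0.53 -1.61 0 0 0 5.07 0;0.53 -1.61 0 0 0 5.07 0;0.53 -1.61 0 0 0 5.07 0;0.53 -1.61 0 0 0 5.07 0;0.53 -1.61 0 0 0 5.07 0;0.53 -1.61 0 0 0 5.07 0;0.53 -1.61 0 0 0 5.07 0;0.53 -1.61 0 0 0 5.07 0;0.53 -1.61 0 0 0 5.07 0;0.53 -1.61 0 0 0 5.07 0;0.53 -1.61 0 0 0 5.07 0;0 0 -4 0 0 0 0;0 0 -2 0 0 0 0"}}

```text
time: 18.25
ee_pos: [665.4, -197.7, 188.2]
ee_rot: [-179.8, -0.1, 104.2]
contact_force: [-0.5, 1.4, -2.5]
width: 27.3
```

```bash
python3 - <<'E'
from h import *
rows_at()
s=grab("side","s5");t=grab("top","t5")
cv2.imwrite("pics/c8.png",np.vstack([np.hstack([crop(s,280,130,65,90,6),crop(t,280,160,65,90,6)])]))
E
```

```text
{'time': np.float64(18.25), 'ee_pos': array([ 665.41, -197.71,  188.22]), 'ee_rot': array([-1.7982e+02, -6.0000e-02,  1.0420e+02]), 'contact_force': array([-0.47,  1.39, -2.46]), 'moment': array([-0.02, -0.01,  0.01]), 'width': np.float64(27.29), 'joint_positions': array([-1.665e+01,  2.667e+01,  8.436e+01, -5.000e-02,  6.915e+01,
       -3.083e+01])}
```

View pics/c8.png

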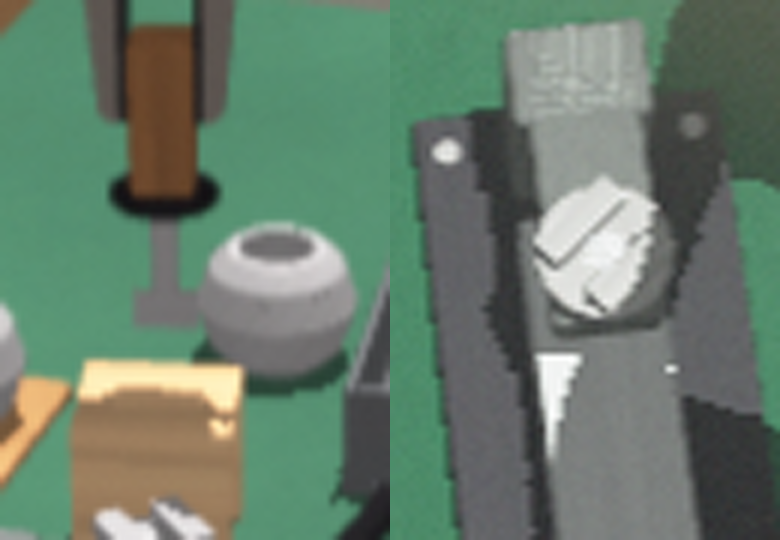

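Driver is upright above the rack; the slot in the top view now lies at about -51°, i.e. about 215° turned. Insert it gently and find the guard contact height.

Call:
{"op": "send_rows", "data": {"rows": "0.2 0.2 0 0 0 0 0;0 0 0 0 0 0 0;0 0 -2.5 0 0 0 0;0 0 -2.5 0 0 0 0;0 0 -2 0 0 0 0;0 0 -1 0 0 0 0;0 0 0 0 0 0 0"}}

```text
time: 19.05
ee_pos: [668.8, -194.8, 110.2]
ee_rot: [-180.0, -0.0, 104.4]
contact_force: [-0.6, -0.0, -2.2]
width: 27.6
```

```bash
python3 - <<'E'
from h import *
rows_at()
E
```

```text
{'time': np.float64(19.05), 'ee_pos': array([ 668.79, -194.84,  110.22]), 'ee_rot': array([-1.7995e+02, -2.0000e-02,  1.0437e+02]), 'contact_force': array([-0.59, -0.04, -2.16]), 'moment': array([-0.05, -0.11, -0.02]), 'width': np.float64(27.58), 'joint_positions': array([-16.36,  30.95,  87.89,  -0.  ,  61.22, -30.73])}
```

Call:
{"op": "send_rows", "data": {"rows": "-0.1 -0.1 -0.8 0 0 0 0;0 0 -0.7 0 0 0 0;0 0 0 0 0 0 0;0 0 0 0 0 0 0"}}

```text
time: 19.45
ee_pos: [668.1, -196.1, 95.7]
ee_rot: [180.0, 0.0, 104.4]
contact_force: [0.2, 0.5, -1.5]
width: 27.9
```

Call:
{"op": "send_rows", "data": {"rows": "0 0 -0.1 0 0 0 0;0 0 0 0 0 0 0;0 0 0 0 0 0 0"}}

```text
time: 19.75
ee_pos: [668.1, -196.0, 94.6]
ee_rot: [180.0, 0.0, 104.4]
contact_force: [0.2, 0.1, -1.2]
width: 27.7
```

Call:
{"op": "send_rows", "data": {"rows": "0 0 -0.1 0 0 0 0;0 0 0 0 0 0 0;0 0 0 0 0 0 0"}}

```text
time: 20.05
ee_pos: [668.0, -196.0, 93.4]
ee_rot: [-180.0, -0.0, 104.4]
contact_force: [0.6, -0.8, -1.7]
width: 27.9
```

Call:
{"op": "send_rows", "data": {"rows": "0 0 -0.05 0 0 0 0;0 0 0 0 0 0 0;0 0 0 0 0 0 0"}}

```text
time: 20.35
ee_pos: [668.0, -196.0, 92.9]
ee_rot: [-180.0, -0.0, 104.4]
contact_force: [-0.2, 0.3, -1.3]
width: 27.8
```

Call:
{"op": "send_rows", "data": {"rows": "0 0 -0.05 0 0 0 0;0 0 0 0 0 0 0;0 0 0 0 0 0 0"}}

```text
time: 20.65
ee_pos: [668.1, -196.0, 92.7]
ee_rot: [180.0, 0.0, 104.4]
contact_force: [-0.8, 0.0, 0.9]
width: 27.6
```

Call:
{"op": "send_rows", "data": {"rows": "0 0 -0.05 0 0 0 0;0 0 0 0 0 0 0;0 0 0 0 0 0 0"}}

```text
time: 20.95
ee_pos: [668.1, -196.0, 92.6]
ee_rot: [180.0, 0.0, 104.4]
contact_force: [-2.0, 0.8, 4.3]
width: 28.0
```

Call:
{"op": "send_rows", "data": {"rows": "0 0 -0.05 0 0 0 0;0 0 0 0 0 0 0;0 0 0 0 0 0 0"}}

```text
time: 21.25
ee_pos: [668.1, -196.0, 92.6]
ee_rot: [180.0, 0.0, 104.4]
contact_force: [-3.4, 0.4, 8.7]
width: 27.7
```

Guard contact at TCP z 92.65 gives a tip offset of 77.65, so the slot floor was at about 118.1 and the foot at about 52.1: just short of touching. Go back for about 30° more.

Call:
{"op": "send_rows", "data": {"rows": "0 0 3.8 0 0 0 0;0 0 4 0 0 0 0;0 0 4 0 0 0 0;0 0 4 0 0 0 0;-0.54 1.6 0 0 0 -5.37 0;-0.54 1.6 0 0 0 -5.37 0;-0.54 1.6 0 0 0 -5.37 0;-0.54 1.6 0 0 0 -5.37 0;-0.54 1.6 0 0 0 -5.37 0;-0.54 1.6 0 0 0 -5.37 0;-0.54 1.6 0 0 0 -5.37 0;-0.54 1.6 0 0 0 -5.37 0;-0.54 1.6 0 0 0 -5.37 0;-0.54 1.6 0 0 0 -5.37 0;-0.54 1.6 0 0 0 -5.37 0;-0.54 1.6 0 0 0 -5.37 0;0 0 -2 0 0 0 0;0 0 -2 0 0 0 0;0 0 0 0 0 0 0"}}

```text
time: 23.15
ee_pos: [601.3, -3.8, 206.8]
ee_rot: [-179.8, 0.2, 40.0]
contact_force: [-0.2, -0.7, -1.6]
width: 27.8
```

```bash
python3 - <<'E'
from h import *
rows_at()
E
```

```text
{'time': np.float64(23.15), 'ee_pos': array([601.3 ,  -3.82, 206.83]), 'ee_rot': array([-179.83,    0.2 ,   39.95]), 'contact_force': array([-0.18, -0.71, -1.59]), 'moment': array([-0.03, -0.  ,  0.04]), 'width': np.float64(27.77), 'joint_positions': array([-0.51, 17.54, 95.53, -0.  , 67.19, 49.54])}
```

Call:
{"op": "send_rows", "data": {"rows": "0.2 0 0 0 0 0 0;0 0 0 0 0 0 0;0 0 -0.3 0 0 0 0;0 0 -0.3 0 0 0 0;0 0 -0.3 0 0 0 0;0 0 0 0 0 0 0"}}

```text
time: 23.75
ee_pos: [604.8, -4.0, 200.0]
ee_rot: [-180.0, 0.0, 39.9]
contact_force: [0.9, -0.6, -0.9]
width: 27.7
```

Call:
{"op": "send_rows", "data": {"rows": "0 0 -0.1 0 0 0 0;0 0 0 0 0 0 0;0 0 0 0 0 0 0"}}

```text
time: 24.05
ee_pos: [605.2, -4.0, 199.5]
ee_rot: [180.0, -0.0, 39.9]
contact_force: [-0.1, -0.5, -1.4]
width: 27.8
```

Call:
{"op": "send_rows", "data": {"rows": "0 0 -0.1 0 0 0 0;0 0 0 0 0 0 0;0 0 0 0 0 0 0"}}

```text
time: 24.35
ee_pos: [605.2, -4.0, 198.5]
ee_rot: [180.0, -0.0, 39.9]
contact_force: [0.5, 0.1, -1.6]
width: 27.7
```

Call:
{"op": "send_rows", "data": {"rows": "-0.1 0 -0.2 0 0 0 0;0 0 0 0 0 0 0;0 0 0 0 0 0 0"}}

```text
time: 24.65
ee_pos: [604.1, -4.0, 196.4]
ee_rot: [-180.0, 0.0, 39.9]
contact_force: [0.6, 0.1, -2.2]
width: 28.0
```

Call:
{"op": "send_rows", "data": {"rows": "0 0 -0.07 0 0 0 0;0 0 0 0 0 0 0;0 0 0 0 0 0 0"}}

```text
time: 24.95
ee_pos: [604.3, -4.0, 195.8]
ee_rot: [180.0, -0.0, 39.9]
contact_force: [-0.4, -0.5, -1.2]
width: 28.0
```

Call:
{"op": "send_rows", "data": {"rows": "0 0 -0.07 0 0 0 0;0 0 0 0 0 0 0;0 0 0 0 0 0 0"}}

```text
time: 25.25
ee_pos: [604.4, -4.0, 195.7]
ee_rot: [180.0, -0.0, 39.9]
contact_force: [-1.9, -0.3, 5.7]
width: 27.8
```

Call:
{"op": "send_rows", "data": {"rows": "0 0 -0.01 0 0 -8.4 0;0 0 -0.01 0 0 -8.4 0;0 0 -0.02 0 0 -8.4 0;0 0 -0.03 0 0 -8.4 0;0 0 -0.03 0 0 -8.4 0;0 0 0 0 0 0 0;0 0 0 0 0 0 0;0 0 0 0 0 0 0"}}

```text
time: 26.05
ee_pos: [605.1, -3.9, 194.7]
ee_rot: [-180.0, -0.1, -1.8]
contact_force: [1.6, 0.5, 5.4]
width: 28.0
```

```bash
python3 - <<'E'
from h import *
rows_at()
E
```

```text
{'time': np.float64(26.05), 'ee_pos': array([605.07,  -3.88, 194.74]), 'ee_rot': array([-1.7998e+02, -1.1000e-01, -1.7900e+00]), 'contact_force': array([1.59, 0.47, 5.36]), 'moment': array([ 0.38, -0.31, -0.06]), 'width': np.float64(27.97), 'joint_positions': array([-5.200e-01,  1.828e+01,  9.609e+01,  2.000e-02,  6.551e+01,
        9.126e+01])}
```

Slot floor reads 117.1, so the foot is at about 51.1, i.e. about 0.9 mm of spring compression (~3.7 N). Return the driver.

Call:
{"op": "send_rows", "data": {"rows": "0 0 0 0 0 8.4 0;0 0 0 0 0 8.4 0;0 0 1.5 0 0 0 0;0 0 2 0 0 0 0;0 0 2 0 0 0 0;0.53 -1.6 0 0 0 7.45 0;0.53 -1.6 0 0 0 7.45 0;0.53 -1.6 0 0 0 7.45 0;0.53 -1.6 0 0 0 7.45 0;0.53 -1.6 0 0 0 7.45 0;0.53 -1.6 0 0 0 7.45 0;0.53 -1.6 0 0 0 7.45 0;0.53 -1.6 0 0 0 7.45 0;0.53 -1.6 0 0 0 7.45 0;0.53 -1.6 0 0 0 7.45 0;0.53 -1.6 0 0 0 7.45 0;0.53 -1.6 0 0 0 7.45 0;0 0 -4 0 0 0 0;0 0 -2 0 0 0 0;0 0 0 0 0 0 0"}}

```text
time: 28.05
ee_pos: [665.3, -195.6, 185.7]
ee_rot: [-179.7, -0.2, 104.0]
contact_force: [-0.1, -0.1, -1.4]
width: 27.9
```

Call:
{"op": "send_rows", "data": {"rows": "0 0 0 0 0 0 0;0 0 0 0 0 0 0"}}

```text
time: 28.25
ee_pos: [668.7, -196.2, 191.0]
ee_rot: [179.9, 0.1, 104.1]
contact_force: [-0.3, -0.4, -1.7]
width: 27.8
```

Call:
{"op": "send_rows", "data": {"rows": "-0.05 0 -2.5 0 0 0 0;0 0 -2.5 0 0 0 0;0 0 -2.5 0 0 0 0;0 0 -1.5 0 0 0 0;0 0 -0.7 0 0 0 0;0 0 0 0 0 0 0;0 0 -0.1 0 0 0 0;0 0 0 0 0 0 0"}}

```text
time: 29.05
ee_pos: [668.4, -196.2, 92.5]
ee_rot: [179.9, 0.1, 104.1]
contact_force: [0.2, 0.6, 2.8]
width: 27.9
```

Call:
{"op": "send_rows", "data": {"rows": "0 0 0 0 0 0 1;0 0 0 0 0 0 1;0 0 0 0 0 0 1;0 0 0 0 0 0 1;0 0 0 0 0 0 1;0 0 2.5 0 0 0 1;0 0 4 0 0 0 1;0 0 4 0 0 0 1;0 0 2 0 0 0 1;0 -2 2 0 0 0 1;0 -3 2 0 0 0 1;0 -4 0 0 0 0 1;0 0 0 0 0 0 1"}}

```text
time: 30.35
ee_pos: [667.1, -290.4, 256.7]
ee_rot: [180.0, 0.1, 104.0]
contact_force: [0.3, 0.1, -0.4]
width: 92.0
```

```bash
python3 - <<'E'
from h import *
rows_at()
s=grab("side","s6");t=grab("top","t6")
cv2.imwrite("pics/c9.png",np.hstack([crop(s,265,155,70,110,5.4),crop(t,280,160,75,110,5.4)]))
E
```

```text
{'time': np.float64(30.35), 'ee_pos': array([ 667.07, -290.42,  256.65]), 'ee_rot': array([1.7997e+02, 1.4000e-01, 1.0397e+02]), 'contact_force': array([ 0.26,  0.11, -0.38]), 'moment': array([-0.03, -0.13,  0.  ]), 'width': np.float64(91.95), 'joint_positions': array([-23.6 ,  26.84,  75.51,  -0.1 ,  77.54, -37.54])}
```

View pics/c9.png

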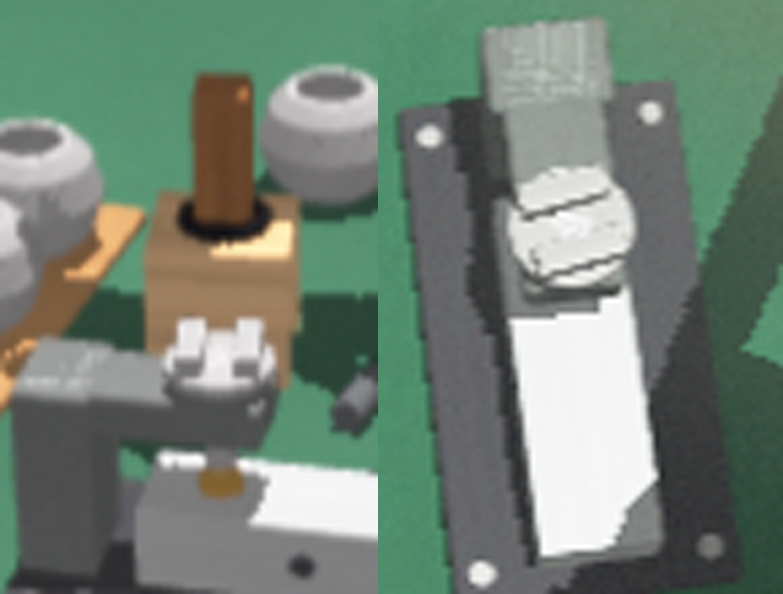

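Driver hangs in its rack, the block is under the foot, and the slot is at about -76°, i.e. ≈8 mm of travel, which agrees. Now draw the block out.

Call:
{"op": "send_rows", "data": {"rows": "-1.05 1.99 0 0 0 -7.07 1;-1.05 1.99 0 0 0 -7.07 1;-1.05 1.99 0 0 0 -7.07 1;-1.05 1.99 0 0 0 -7.07 1;-1.05 1.99 0 0 0 -7.07 1;-1.05 1.99 0 0 0 -7.07 1;-1.05 1.99 0 0 0 -7.07 1;-1.05 1.99 0 0 0 -7.07 1;-1.05 1.99 0 0 0 -7.07 1;-1.05 1.99 0 0 0 -7.07 1;-1.05 1.99 0 0 0 -7.07 1;-1.05 1.99 0 0 0 -7.07 1;-1.05 1.99 0 0 0 -7.07 1;-1.05 1.99 0 0 0 -7.07 1;0 0 -4 0 0 0 1;0 0 -4 0 0 0 1;0 0 0 0 0 0 1;0 0 0 0 0 0 1"}}

```text
time: 32.25
ee_pos: [519.8, -6.7, 176.3]
ee_rot: [-180.0, 0.1, 5.2]
contact_force: [-0.8, -0.6, 0.7]
width: 91.4
```

Call:
{"op": "send_rows", "data": {"rows": "0 -0.54 -2 0 0 0 1;0 0 -3 0 0 0 1;0 0 -3 0 0 0 1;0 0 -3 0 0 0 1;0 0 -3 0 0 0 1;0 0 -1.6 0 0 0 1;0 0 0 0 0 0 0;0 0 0 0 0 0 0;0 0 0 0 0 0 0;0 0 0 0 0 0 0;0 0 0 0 0 0 0;0 0 0 0 0 0 0;0 0 0 0 0 0 0;0 0 0 0 0 0 0", "grip_force": 60}}

```text
time: 33.65
ee_pos: [520.7, -12.6, 20.8]
ee_rot: [-180.0, -0.0, 5.2]
contact_force: [-1.2, 1.5, 7.2]
width: 49.3
```

Call:
{"op": "send_rows", "data": {"rows": "-0.4 -0.035 0 0 0 0 0;-0.8 -0.07 0 0 0 0 0;-0.8 -0.07 0 0 0 0 0;-0.8 -0.07 0 0 0 0 0;-0.8 -0.07 0 0 0 0 0;-0.8 -0.07 0 0 0 0 0;-0.8 -0.07 0 0 0 0 0;-0.8 -0.07 0 0 0 0 0;-0.8 -0.07 0 0 0 0 0;-0.8 -0.07 0 0 0 0 0;-0.8 -0.07 0 0 0 0 0;0 0 2 0 0 0 0;0 0 3 0 0 0 0;0 0 0 0 0 0 0"}}

```text
time: 35.05
ee_pos: [435.5, -20.2, 71.4]
ee_rot: [180.0, 0.0, 5.2]
contact_force: [0.3, -0.6, -4.3]
width: 49.1
```

```bash
python3 - <<'E'
from h import *
rows_at()
t=cv2.imread("pics/t6.png"); hsv=cv2.cvtColor(t,cv2.COLOR_BGR2HSV)
m=cv2.inRange(hsv,(5,70,60),(25,255,255)); m[:220]=0;m[345:]=0;m[:,:190]=0;m[:,265:]=0
m=cv2.morphologyEx(m,cv2.MORPH_CLOSE,np.ones((3,3)))
c=max(cv2.findContours(m,0,2)[0],key=cv2.contourArea); R=cv2.minAreaRect(c); b=cv2.boxPoints(R); print(R)
W=np.array([px("top",*p,3) for p in b]);print(W.mean(0))
for i in range(4):
    d=W[(i+1)%4]-W[i];print(np.linalg.norm(d),np.degrees(np.arctan2(d[1],d[0])))
E
```

```text
{'time': np.float64(35.05), 'ee_pos': array([435.51, -20.25,  71.36]), 'ee_rot': array([179.99,   0.  ,   5.16]), 'contact_force': array([ 0.28, -0.57, -4.32]), 'moment': array([-0.03,  0.07, -0.01]), 'width': np.float64(49.13), 'joint_positions': array([-2.8500e+00,  1.3400e+01,  1.2216e+02, -1.0000e-02,  4.4440e+01,
        8.2000e+01])}
((226.09056091308594, 287.0169982910156), (30.776185989379883, 82.06983184814453), 10.619654655456543)
[445.775 195.6     3.   ]
182.12720829134787 -9.927794920629884
70.25510657596357 -102.07766916236427
181.63482595581718 169.3396517054647
67.91678732095623 78.2764465023525
```

Call:
{"op": "send_rows", "data": {"rows": "-0.34 2.24 0 0 0 -1.59 0;-0.34 2.24 0 0 0 -1.59 0;-0.34 2.24 0 0 0 -1.59 0;-0.34 2.24 0 0 0 -1.59 0;-0.34 2.24 0 0 0 -1.59 0;-0.34 2.24 0 0 0 -1.59 0;-0.34 2.24 0 0 0 -1.59 0;-0.34 2.24 0 0 0 -1.59 0;-0.34 2.24 0 0 0 -1.59 0;-0.34 2.24 0 0 0 -1.59 0;0 0 -2.5 0 0 0 0;0 0 -2.2 0 0 0 0;0 0 0 0 0 0 0"}}

```text
time: 36.35
ee_pos: [397.9, 201.8, 19.4]
ee_rot: [179.7, 0.4, -10.7]
contact_force: [-0.6, 0.3, -5.0]
width: 49.0
```

```bash
python3 - <<'E'
from h import *
rows_at()
s=grab("side","s7")
cv2.imwrite("pics/c10.png",crop(s,250,190,180,170,4))
E
```

```text
{'time': np.float64(36.35), 'ee_pos': array([397.86, 201.82,  19.38]), 'ee_rot': array([179.69,   0.41, -10.72]), 'contact_force': array([-0.56,  0.26, -4.98]), 'moment': array([ 0.02,  0.27, -0.03]), 'width': np.float64(49.04), 'joint_positions': array([ 26.71,  19.97, 122.39,  -0.  ,  38.15, 127.42])}
```

View pics/c10.png

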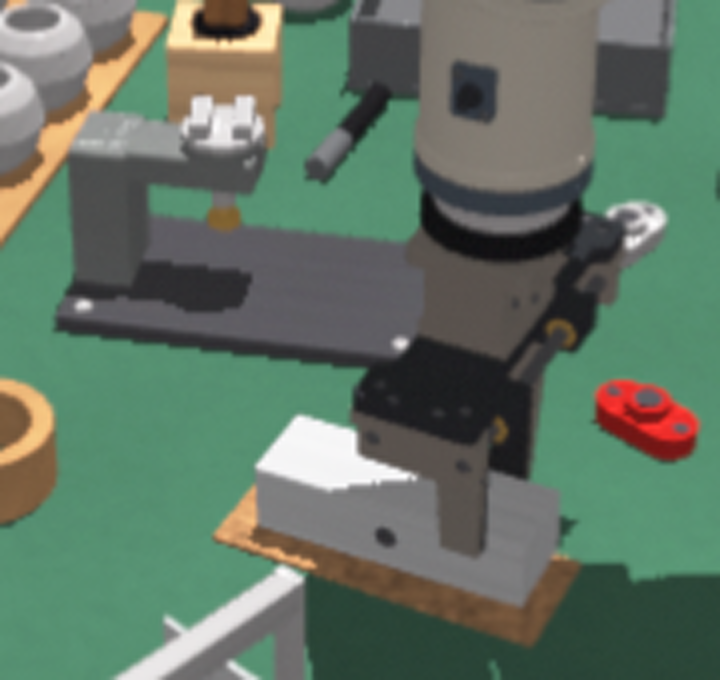

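Side view: the block is level just above the pad, nearly centred, and the foot stays down. Lower and release.

Call:
{"op": "send_rows", "data": {"rows": "0.3 0.2 0 0 0 0 0;0 0 -0.5 0 0 0 0;0 0 -0.25 0 0 0 0;0 0 0 0 0 0 0;0 0 0 0 0 0 0.75;0 0 0 0 0 0 0.75;0 0 0 0 0 0 0.75;0 0 0 0 0 0 0.75;0 0 2 0 0 0 0.75;0 0 4 0 0 0 1;0 0 5 0 0 0 1;-0.5 -2 5 0 0 0 1;-0.5 -4 5 0 0 0 1;-0.5 -4.5 0 0 0 0 1;-0.5 -4.5 0 0 0 0 1;-0.5 -4.5 0 0 0 0 1;-0.5 -4.5 0 0 0 0 1;0 -4 0 0 0 0 1;0 -4 0 0 0 0 1;0 0 0 0 0 0 1"}}

```text
time: 38.4
ee_pos: [376.7, -107.6, 211.1]
ee_rot: [179.9, -0.1, -11.0]
contact_force: [-0.6, 0.6, 0.8]
width: 92.4
```

```bash
python3 - <<'E'
from h import *
rows_at()
t=grab("top","t8"); s=grab("side","s8")
cv2.imwrite("pics/c11.png",np.hstack([crop(t,80,215,95,110,5),crop(t,197,230,65,110,5)]))
E
```

```text
{'time': np.float64(38.4), 'ee_pos': array([ 376.73, -107.62,  211.06]), 'ee_rot': array([ 1.7993e+02, -7.0000e-02, -1.1000e+01]), 'contact_force': array([-0.61,  0.58,  0.78]), 'moment': array([0.11, 0.04, 0.  ]), 'width': np.float64(92.41), 'joint_positions': array([-1.6100e+01, -2.7800e+00,  1.1874e+02, -8.0000e-02,  6.3960e+01,
        8.4940e+01])}
```

View pics/c11.png

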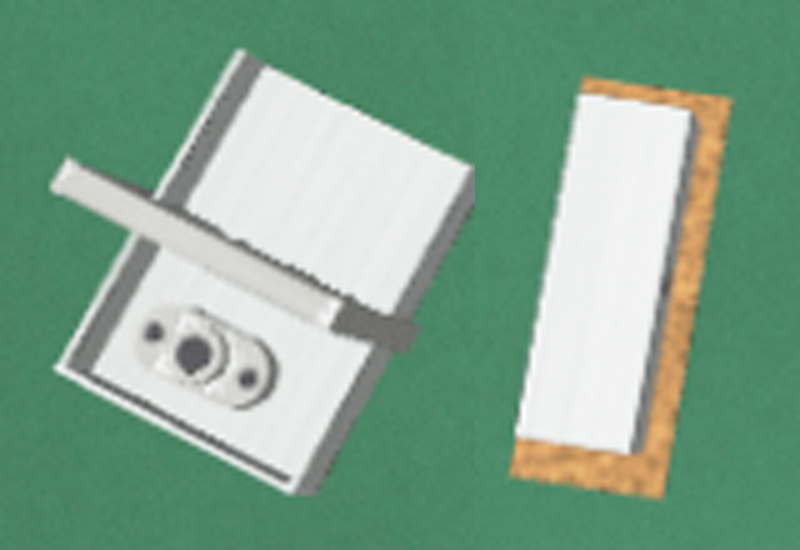

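Block lies along the pad. Tray corners are visible: rim at crop (240,50), (473,168), (298,493), (57,368), with its open end at top right. Fit the tray.

```bash
python3 - <<'E'
from h import *
A=lambda x,y:(80+x/5,215+y/5)
T=lambda p,l:("top",*p,l)
o=[T(A(240,50),(80,60,30)),T(A(473,168),(80,-60,30)),T(A(57,368),(-80,60,30)),T(A(298,495),(-80,-60,30))]
print(fit(o,[460,390,-27]))
o2=o+[T(A(66,160),(7,66,105)),T(A(52,190),(-7,66,105)),T(A(347,303),(7,-66,105)),T(A(335,330),(-7,-66,105))]
p,res=fit(o2,[460,390,-27]);print(p,res)
B=lambda x,y:(197+(x-475)/5,230+y/5)
print("block",fit([T(B(582,95),(75,25,43)),T(B(693,113),(75,-25,43)),T(B(632,453),(-75,-25,43)),T(B(517,437),(-75,25,43))],[445,195,-10]))
# side check: project handle ends
Rz=Ro.from_euler("z",p[2],degrees=True).as_matrix()
for l in((0,66,105),(0,-66,105),(0,0,95)): print(l,(Rz@np.array(l)+[p[0],p[1],0]).round(1),proj("side",Rz@np.array(l)+[p[0],p[1],0]))
E
```

```text
(array([486.8, 395.1, -27.4]), array([ 0.2, -0.2,  0.3, -0.5,  0.2,  0.6, -0.7,  0. ]))
[486.7 395.2 -27.2] [ 0.1 -0.1  0.2 -0.6  0.2  0.8 -0.5  0.   0.7 -0.1  0.  -0.   0.2 -0.4
 -0.8  0.4]
block (array([446.6, 195.3, -10. ]), array([-0.2, -0.5,  0.3, -0.6,  0.1,  0.7, -0.2,  0.3]))
(0, 66, 105) [516.9 453.9 105. ] [[268.81612906 368.77518427]]
(0, -66, 105) [456.5 336.5 105. ] [[324.09990543 331.31407573]]
(0, 0, 95) [486.7 395.2  95. ] [[297.61590168 353.63014624]]
```

```bash
python3 - <<'E'
from h import *
for n in("top0","t6"):
    t=cv2.imread(f"pics/{n}.png"); hsv=cv2.cvtColor(t,cv2.COLOR_BGR2HSV)
    m=cv2.inRange(hsv,(0,0,150),(180,60,255)); m[:285]=0;m[335:]=0;m[:,:345]=0;m[:,400:]=0
    m=cv2.morphologyEx(m,cv2.MORPH_CLOSE,np.ones((5,5)))
    c=cv2.findContours(m,0,2)[0]
    if not c: print(n,"none");continue
    c=max(c,key=cv2.contourArea); R=cv2.minAreaRect(c); W=np.array([px("top",*p,14) for p in cv2.boxPoints(R)])
    print(n,R[0],cv2.contourArea(c),W.mean(0))
    for i in range(2):
        d=W[i+1]-W[i];print(np.linalg.norm(d),np.degrees(np.arctan2(d[1],d[0])))
E
```

```text
top0 (372.22412109375, 310.1896667480469) 377.0 [ 384.15  -126.675   14.   ]
34.00661700316575 -24.68100094598617
64.18301956125157 -113.40958056467984
t6 (373.5172424316406, 310.7069091796875) 344.5 [ 382.95  -129.475   14.   ]
34.0066170031657 -24.681000945986206
58.090446718888295 -113.43170948749334
```

Call:
{"op": "send_rows", "data": {"rows": "0.07 -0.19 -1 0 0 7.7 1;0.07 -0.19 -1 0 0 7.7 1;0.07 -0.19 -1 0 0 7.7 1;0.07 -0.19 -1 0 0 7.7 1;0.07 -0.19 -1 0 0 7.7 1;0.07 -0.19 -1 0 0 7.7 1;0.07 -0.19 -1 0 0 7.7 1;0.07 -0.19 -1 0 0 7.7 1;0.07 -0.19 -1 0 0 7.7 1;0.07 -0.19 -1 0 0 7.7 1;0 0 -3 0 0 0 1;0 0 -3 0 0 0 1;0 0 -2 0 0 0 1;0 0 -1 0 0 0 1;0 0 0 0 0 0 1"}}

```text
time: 40.0
ee_pos: [383.1, -121.6, 19.9]
ee_rot: [-179.9, 0.0, 66.3]
contact_force: [0.2, 0.5, -0.4]
width: 91.8
```

Call:
{"op": "send_rows", "data": {"rows": "0.1 -0.5 -0.7 0 0 0 1;0 0 -0.7 0 0 0 1;0 0 0 0 0 0 0;0 0 0 0 0 0 0;0 0 0 0 0 0 0;0 0 0 0 0 0 0;0 0 0 0 0 0 0;0 0 0 0 0 0 0;0 0 0 0 0 0 0;0 0 0 0 0 0 0;0 0 0 0 0 0 0;0 0 0 0 0 0 0;0 0 0 0 0 0 0", "grip_force": 40}}

```text
time: 41.3
ee_pos: [384.8, -127.8, 6.7]
ee_rot: [180.0, 0.0, 66.3]
contact_force: [0.0, 0.2, 0.4]
width: 5.8
```

Jaws closed empty, so the gland isn't there (probably knocked aside). Lift away and look.

Call:
{"op": "send_rows", "data": {"rows": "0 0 4 0 0 0 0;0 0 5 0 0 0 1;0 0 5 0 0 0 1;0 0 5 0 0 0 1;1 -4 0 0 0 0 1;1 -4 0 0 0 0 1;1 -4 0 0 0 0 1;1 -4 0 0 0 0 1;1 -4 0 0 0 0 1;0 -4 0 0 0 0 1;0 -4 0 0 0 0 1;0 0 0 0 0 0 1"}}

```text
time: 42.5
ee_pos: [434.6, -411.9, 196.3]
ee_rot: [180.0, 0.1, 66.1]
contact_force: [-0.0, -0.3, 0.0]
width: 86.2
```

```bash
python3 - <<'E'
from h import *
t=grab("top","t9"); s=grab("side","s9")
cv2.imwrite("pics/c12.png",np.vstack([crop(t,260,230,200,125,4)[:, :800],]))
E
```

View pics/c12.png

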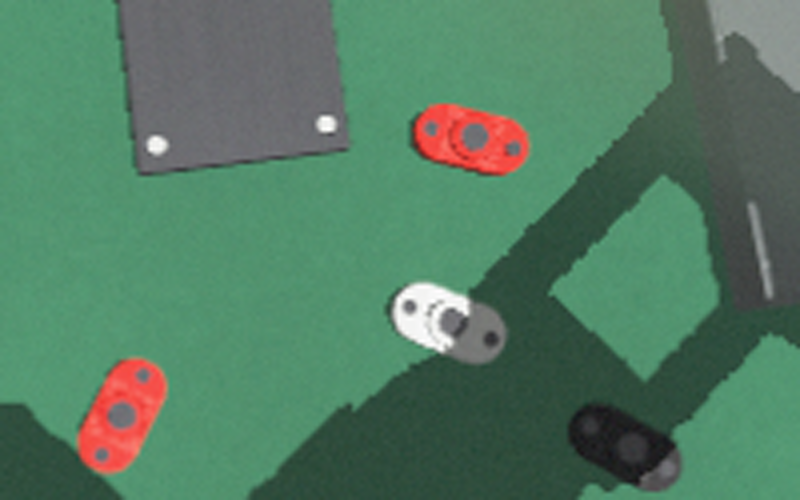

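```bash
python3 - <<'E'
from h import *
print(proj("side",[[384,-127,14],[384,-127,0],[384,-127,60]]), px("top",372.5,310.7,14))
s=cv2.imread("pics/s9.png"); hsv=cv2.cvtColor(s,cv2.COLOR_BGR2HSV)
m=cv2.inRange(hsv,(0,0,90),(180,60,255)); m[:215]=0;m[275:]=0;m[:,:370]=0;m[:,450:]=0
n,l,st,ce=cv2.connectedComponentsWithStats(m)
for i in range(1,n):
    if st[i,4]>30: print(st[i],ce[i])
rows_at()
print(proj("top",[385,-128,0]))
E
```

```text
[[406.498096   245.75168665]
 [406.06636547 250.44703341]
 [407.93634204 229.97641966]] [ 383.  -127.2   14. ]
[396 241  20  17 249] [405.08835341 248.99598394]
{'time': np.float64(42.6), 'ee_pos': array([ 434.22, -407.87,  196.04]), 'ee_rot': array([-1.7993e+02, -4.0000e-02,  6.6160e+01]), 'contact_force': array([-0.13, -0.15, -0.15]), 'moment': array([-0.1 , -0.03,  0.  ]), 'width': np.float64(91.66), 'joint_positions': array([-4.336e+01,  1.750e+01,  9.702e+01,  2.000e-02,  6.556e+01,
       -1.953e+01])}
[[371.7708409  309.95426453]]
```

Both cameras agree the gland is at (384,-127), unmoved. Retry with the jaws lower, closing in stages.

Call:
{"op": "send_rows", "data": {"rows": "-0.5 2.8 0 0 0 0 1;-0.5 2.8 0 0 0 0 1;-0.5 2.8 0 0 0 0 1;-0.5 2.8 0 0 0 0 1;-0.5 2.8 0 0 0 0 1;-0.5 2.8 0 0 0 0 1;-0.5 2.8 0 0 0 0 1;-0.5 2.8 0 0 0 0 1;-0.5 2.8 0 0 0 0 1;-0.5 2.8 0 0 0 0 1;0 0 -4 0 0 0 1;0 0 -4 0 0 0 1;0 0 -4 0 0 0 1;0 0 -3 0 0 0 1;0 0 -2 0 0 0 1;0 0 0 0 0 0 1;0 0 0 0 0 0 1"}}

```text
time: 44.3
ee_pos: [384.3, -127.0, 27.1]
ee_rot: [-179.9, -0.0, 66.3]
contact_force: [0.4, -0.7, 0.2]
width: 92.1
```

```bash
python3 - <<'E'
from h import *
rows_at()
s=grab("side","s10"); cv2.imwrite("pics/c13.png",crop(s,350,190,110,90,7))
E
```

```text
{'time': np.float64(44.3), 'ee_pos': array([ 384.3 , -127.  ,   27.09]), 'ee_rot': array([-179.95,   -0.  ,   66.3 ]), 'contact_force': array([ 0.43, -0.7 ,  0.23]), 'moment': array([-0.1 , -0.  ,  0.01]), 'width': np.float64(92.11), 'joint_positions': array([-1.8510e+01,  1.6040e+01,  1.2731e+02,  1.0000e-02,  3.6700e+01,
        5.1800e+00])}
```

View pics/c13.png

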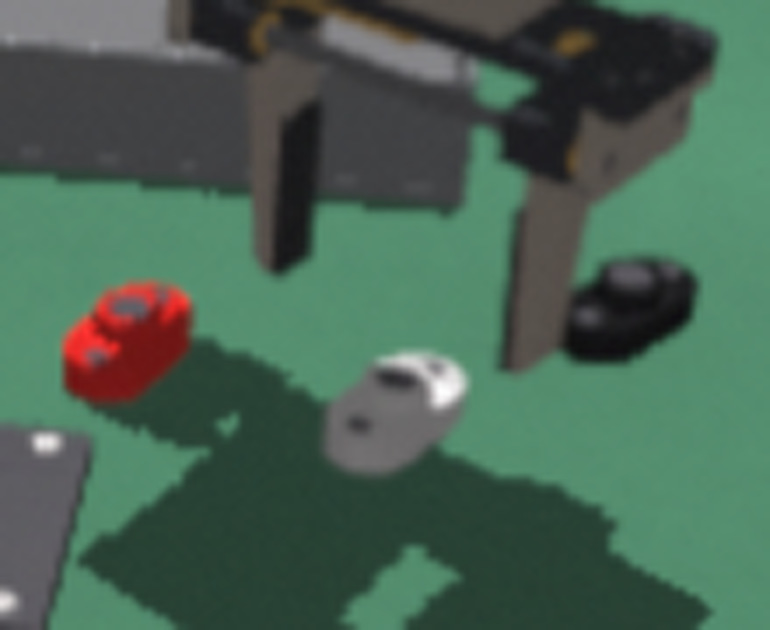

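```bash
python3 - <<'E'
from h import *
u=np.array([np.cos(np.radians(156.3)),np.sin(np.radians(156.3)),0])
ob=np.array([[390.7,227.9],[425,242.1]])
c=np.array([384.3,-127,27])
print(proj("side",[c+55*u,c-55*u]),ob)
def f(p):
    d=np.array([np.cos(p[3]),np.sin(p[3]),0])*np.array(55)
    return np.r_[(proj("side",[p[:3]+d,p[:3]-d])-ob[::1]).ravel()*10]
# solve for z offset only and y offset only
for k in(0,1,2):
    best=min(np.arange(-60,60,1.),key=lambda o:np.abs(proj("side",[c+55*u+np.eye(3)[k]*o,c-55*u+np.eye(3)[k]*o])-ob).sum());print(k,best,np.abs(proj("side",[c+55*u+np.eye(3)[k]*best,c-55*u+np.eye(3)[k]*best])-ob).mean())
t=cv2.imread("pics/t9.png"); cv2.imwrite("pics/dbg.png",t)
for n in("s7",):pass
# block held on pad s7: finger tip seen at crop(463,550)/4
c=np.array([397.9,201.8,19.4]);u=np.array([np.cos(np.radians(79.3)),np.sin(np.radians(79.3)),0])
print("s7 finger tip expected",proj("side",[c+34*u]), "seen",250+463/4,190+552/4)
E
```

```text
[[425.60606448 249.30725784]
 [388.6573917  233.65874736]] [[390.7 227.9]
 [425.  242.1]]
0 59.0 24.906876118068134
1 -60.0 24.767455428307883
2 -25.0 25.225996951212366
s7 finger tip expected [[364.02546163 336.51527897]] seen 365.75 328.0
```

Visible fingertips sit about 19 mm above the reported TCP (also seen in the block picture), so the jaws passed over the gland. I'll go down in small steps watching the force.

Call:
{"op": "send_rows", "data": {"rows": "0 0 -1.5 0 0 0 1;0 0 -1.2 0 0 0 1;0 0 0 0 0 0 1;0 0 0 0 0 0 1"}}

```text
time: 44.75
ee_pos: [385.4, -127.9, 0.7]
ee_rot: [179.9, -0.0, 66.3]
contact_force: [-0.1, 0.1, 0.6]
width: 91.9
```

Call:
{"op": "send_rows", "data": {"rows": "0 0 -0.4 0 0 0 1;0 0 -0.3 0 0 0 1;0 0 0 0 0 0 1"}}

```text
time: 45.05
ee_pos: [384.8, -127.8, -7.3]
ee_rot: [180.0, -0.0, 66.3]
contact_force: [0.0, 0.2, 0.1]
width: 91.6
```

Call:
{"op": "send_rows", "data": {"rows": "0 0 -0.4 0 0 0 1;0 0 0 0 0 0 1;0 0 0 0 0 0 1"}}

```text
time: 45.35
ee_pos: [384.7, -127.8, -11.4]
ee_rot: [-180.0, 0.0, 66.3]
contact_force: [0.9, 0.1, 0.2]
width: 92.1
```

Call:
{"op": "send_rows", "data": {"rows": "0 0 -0.1 0 0 0 0.25;0 0 0 0 0 0 0.25;0 0 0 0 0 0 0.25;0 0 0 0 0 0 0.25;0 0 0 0 0 0 0.25;0 0 0 0 0 0 0.25;0 0 0 0 0 0 0.25;0 0 0 0 0 0 0.25;0 0 0 0 0 0 0.25;0 0 0 0 0 0 0.25;0 0 0 0 0 0 0.25", "grip_force": 40}}

```text
time: 46.45
ee_pos: [384.7, -127.8, -12.3]
ee_rot: [-180.0, 0.0, 66.3]
contact_force: [-0.4, 0.5, 0.5]
width: 31.1
```

Call:
{"op": "send_rows", "data": {"rows": "0 0 3 0 0 0 0.25;0 0 5 0 0 0 0.25;0 0 4 0 0 0 0.25;1.53 -3.46 0 0 0 0 0.25;1.53 -3.46 0 0 0 0 0.25;1.53 -3.46 0 0 0 0 0.25;1.53 -3.46 0 0 0 0 0.25;1.53 -3.46 0 0 0 0 0.25;1.53 -3.46 0 0 0 0 0.25;1.53 -3.46 0 0 0 0 0.25;1.53 -3.46 0 0 0 0 0.25;0 0 0 0 0 0 0.25;0 0 -4 0 0 0 0.25;0 0 -4 0 0 0 0.25;0 0 -2 0 0 0 0.25;0 0 0 0 0 0 0.25"}}

```text
time: 48.05
ee_pos: [504.4, -402.0, 4.2]
ee_rot: [-179.6, -0.1, 66.3]
contact_force: [-0.3, -0.1, -1.3]
width: 31.0
```

Call:
{"op": "send_rows", "data": {"rows": "0 0 -0.6 0 0 0 0.25;0 0 0 0 0 0 0.6;0 0 0 0 0 0 0.6;0 0 0 0 0 0 0.6;0 0 3 0 0 0 0.6;0 0 5 0 0 0 0.6;0 0 5 0 0 0 0.6;0 0 5 0 0 0 0.6;0 0 3 0 0 0 0.6;0 0 0 0 0 0 0.6"}}

```text
time: 49.05
ee_pos: [509.6, -406.6, 218.4]
ee_rot: [179.4, 0.1, 66.2]
contact_force: [0.3, -0.1, -0.1]
width: 55.5
```

```bash
python3 - <<'E'
from h import *
rows_at()
E
```

```text
{'time': np.float64(49.05), 'ee_pos': array([ 509.64, -406.56,  218.36]), 'ee_rot': array([1.7944e+02, 1.5000e-01, 6.6250e+01]), 'contact_force': array([ 0.29, -0.09, -0.08]), 'moment': array([-0.02, -0.04, -0.02]), 'width': np.float64(55.5), 'joint_positions': array([-38.71,  21.03,  89.03,   0.  ,  69.36, -14.96])}
```

Call:
{"op": "send_rows", "data": {"rows": "-0.115 4 -0.3 0 0 -0.18 1;-0.115 4 -0.3 0 0 -0.18 1;-0.115 4 -0.3 0 0 -0.18 1;-0.115 4 -0.3 0 0 -0.18 1;-0.115 4 -0.3 0 0 -0.18 1;-0.115 4 -0.3 0 0 -0.18 1;-0.115 4 -0.3 0 0 -0.18 1;-0.115 4 -0.3 0 0 -0.18 1;-0.115 4 -0.3 0 0 -0.18 1;-0.115 4 -0.3 0 0 -0.18 1;-0.115 4 -0.3 0 0 -0.18 1;-0.115 4 -0.3 0 0 -0.18 1;-0.115 4 -0.3 0 0 -0.18 1;-0.115 4 -0.3 0 0 -0.18 1;-0.115 4 -0.3 0 0 -0.18 1;-0.115 4 -0.3 0 0 -0.18 1;-0.115 4 -0.3 0 0 -0.18 1;-0.115 4 -0.3 0 0 -0.18 1;-0.115 4 -0.3 0 0 -0.18 1;-0.115 4 -0.3 0 0 -0.18 1"}}

```text
time: 51.05
ee_pos: [483.5, 396.8, 151.1]
ee_rot: [-180.0, 0.0, 62.7]
contact_force: [0.1, -0.2, -0.1]
width: 91.7
```

Call:
{"op": "send_rows", "data": {"rows": "0 0 0 0 0 0 1;0 0 0 0 0 0 1"}}

```text
time: 51.25
ee_pos: [483.4, 395.5, 150.9]
ee_rot: [-180.0, 0.1, 62.8]
contact_force: [0.2, -0.0, 0.5]
width: 91.8
```

Down to the bar (TCP ≈ 65), then close.

Call:
{"op": "send_rows", "data": {"rows": "0.3 0 -3 0 0 0 1;0 0 -3 0 0 0 1;0 0 -2 0 0 0 1;0 0 -0.6 0 0 0 1;0 0 0 0 0 0 0;0 0 0 0 0 0 0;0 0 0 0 0 0 0;0 0 0 0 0 0 0;0 0 0 0 0 0 0;0 0 0 0 0 0 0;0 0 0 0 0 0 0;0 0 0 0 0 0 0;0 0 0 0 0 0 0;0 0 0 0 0 0 0;0 0 0 0 0 0 0;0 0 0 0 0 0 0;0 0 0 0 0 0 0", "grip_force": 60}}

```text
time: 52.95
ee_pos: [487.1, 395.4, 65.7]
ee_rot: [-180.0, 0.0, 62.7]
contact_force: [-1.3, 0.1, -0.4]
width: 13.4
```

Call:
{"op": "send_rows", "data": {"rows": "0 0 3 0 0 0 0;0 0 4 0 0 0 0;0 0 4 0 0 0 0;0 0 4 0 0 0 0;-0.15 -2 0 0 0 0 0;-0.15 -4 0 0 0 -0.5 0;-0.15 -4.4 0 0 0 -0.6 0;-0.15 -4.4 0 0 0 -0.6 0;-0.15 -4.4 0 0 0 -0.6 0;-0.15 -4.4 0 0 0 -0.6 0;-0.15 -4.4 0 0 0 -0.6 0;-0.15 -4.4 0 0 0 -0.6 0;-0.15 -4.4 0 0 0 -0.6 0;-0.15 -4.4 0 0 0 -0.6 0;-0.15 -4.4 0 0 0 -0.6 0;-0.15 -4.4 0 0 0 -0.6 0;-0.15 -4.4 0 0 0 -0.6 0;-0.15 -4.4 0 0 0 -0.6 0;-0.15 -4.4 0 0 0 -0.6 0;-0.15 -4.4 0 0 0 -0.6 0"}}

```text
time: 54.95
ee_pos: [462.4, -282.4, 215.3]
ee_rot: [-180.0, 0.0, 53.7]
contact_force: [0.1, 0.3, -2.4]
width: 13.5
```

Call:
{"op": "send_rows", "data": {"rows": "-0.15 -4 0 0 0 -0.4 0;-0.15 -2 0 0 0 0 0;0 0 0 0 0 0 0;0 0 0 0 0 0 0"}}

```text
time: 55.35
ee_pos: [459.5, -340.3, 215.0]
ee_rot: [-179.9, -0.0, 53.3]
contact_force: [0.3, 0.3, -4.5]
width: 13.5
```

```bash
python3 - <<'E'
from h import *
rows_at()
grab("side","s11")
E
```

```text
{'time': np.float64(55.35), 'ee_pos': array([ 459.55, -340.32,  215.01]), 'ee_rot': array([-1.7991e+02, -2.0000e-02,  5.3290e+01]), 'contact_force': array([ 0.27,  0.34, -4.51]), 'moment': array([-0.07, -0.11, -0.01]), 'width': np.float64(13.49), 'joint_positions': array([-3.668e+01,  1.436e+01,  9.877e+01,  2.000e-02,  6.697e+01,
        2.000e-02])}
```

Call:
{"op": "send_rows", "data": {"rows": "0 0 -0.3 3.59 4.81 0 0;0 0 -0.3 3.59 4.81 0 0;0 0 -0.3 3.59 4.81 0 0;0 0 -0.3 3.59 4.81 0 0;0 0 -0.3 3.59 4.81 0 0;0 0 -0.3 3.59 4.81 0 0;0 0 -0.3 3.59 4.81 0 0;0 0 -0.3 3.59 4.81 0 0;0 0 0 0 0 0 0;0 0 0 0 0 0 0;0 0 0 0 0 0 0;0 0 0 0 0 0 0;0 0 0 0 0 0 0;0 0 0 0 0 0 0"}}

```text
time: 56.8
ee_pos: [460.2, -340.7, 192.8]
ee_rot: [-132.1, -0.1, 53.3]
contact_force: [-1.0, -0.1, -2.8]
width: 13.5
```

```bash
python3 - <<'E'
from h import *
rows_at()
s=grab("side","s12");t=grab("top","t12")
cv2.imwrite("pics/c14.png",np.hstack([crop(s,310,90,180,150,2.2),crop(t,400,170,150,150,2.2)[:330]]) )
E
```

```text
{'time': np.float64(56.8), 'ee_pos': array([ 460.24, -340.67,  192.81]), 'ee_rot': array([-1.3211e+02, -7.0000e-02,  5.3320e+01]), 'contact_force': array([-1.04, -0.05, -2.84]), 'moment': array([-0.55, -0.69,  0.05]), 'width': np.float64(13.53), 'joint_positions': array([-3.6680e+01,  4.7010e+01,  6.4120e+01,  4.0000e-02,  1.1676e+02,
       -3.0000e-02])}
```

View pics/c14.png

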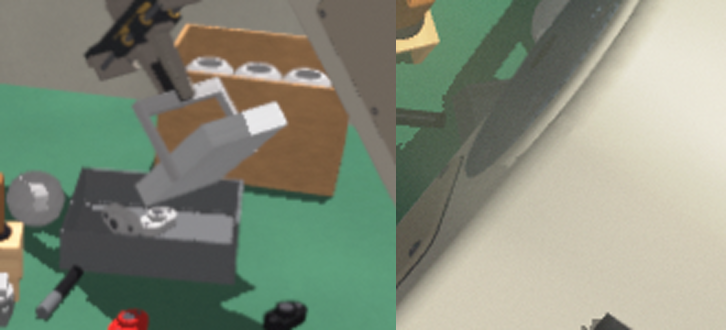

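Side view: the tray is tipped over the bin and both glands lie in it. The force dropped by about one gland's weight. Level it and take it back.

Call:
{"op": "send_rows", "data": {"rows": "0 0 0.3 -3.59 -4.81 0 0;0 0 0.3 -3.59 -4.81 0 0;0 0 0.3 -3.59 -4.81 0 0;0 0 0.3 -3.59 -4.81 0 0;0 0 0.3 -3.59 -4.81 0 0;0 0 0.3 -3.59 -4.81 0 0;0 0 0.3 -3.59 -4.81 0 0;0 0 0.3 -3.59 -4.81 0 0;0 0 0 0 0 0 0;0.15 2 0 0 0 0 0;0.15 4 0 0 0 0.5 0;0.15 4.4 0 0 0 0.6 0;0.15 4.4 0 0 0 0.6 0;0.15 4.4 0 0 0 0.6 0;0.15 4.4 0 0 0 0.6 0;0.15 4.4 0 0 0 0.6 0;0.15 4.4 0 0 0 0.6 0;0.15 4.4 0 0 0 0.6 0;0.15 4.4 0 0 0 0.6 0"}}

```text
time: 58.8
ee_pos: [475.1, 73.2, 215.8]
ee_rot: [-179.9, 0.1, 58.7]
contact_force: [0.4, -0.2, -3.0]
width: 13.4
```

Call:
{"op": "send_rows", "data": {"rows": "0.15 4.4 0 0 0 0.6 0;0.15 4.4 0 0 0 0.6 0;0.15 4.4 0 0 0 0.6 0;0.15 4.4 0 0 0 0.6 0;0.15 4.4 0 0 0 0.6 0;0.15 4.4 0 0 0 0.6 0;0.15 4 0 0 0 0.4 0;0.15 2 0 0 0 0 0;0 0 0 0 0 0 0;0 0 -4 0 0 0 0;0 0 -4 0 0 0 0;0 0 -4 0 0 0 0;0 0 -2 0 0 0 0;0 0 0 0 0 0 0"}}

```text
time: 60.2
ee_pos: [485.1, 392.8, 72.0]
ee_rot: [-179.8, 0.5, 62.6]
contact_force: [-0.1, -0.2, -2.9]
width: 13.4
```

Call:
{"op": "send_rows", "data": {"rows": "0 0 0 0 0 0 0;0 0 -0.5 0 0 0 0;0 0 -0.3 0 0 0 0;0 0 0 0 0 0 0;0 0 0 0 0 0 0"}}

```text
time: 60.7
ee_pos: [487.4, 395.5, 68.3]
ee_rot: [180.0, -0.0, 62.7]
contact_force: [-0.1, -0.5, -3.2]
width: 13.3
```

Call:
{"op": "send_rows", "data": {"rows": "0 0 -0.15 0 0 0 0;0 0 0 0 0 0 0;0 0 0 0 0 0 0"}}

```text
time: 61.0
ee_pos: [487.2, 395.4, 66.3]
ee_rot: [-180.0, 0.0, 62.7]
contact_force: [-0.0, -0.2, -2.6]
width: 13.3
```

Call:
{"op": "send_rows", "data": {"rows": "0 0 -0.1 0 0 0 0;0 0 0 0 0 0 0;0 0 0 0 0 0 0"}}

```text
time: 61.3
ee_pos: [487.3, 395.5, 65.7]
ee_rot: [180.0, -0.0, 62.7]
contact_force: [-1.3, -1.8, 3.7]
width: 13.3
```

Touching the bench. Release, rise, and swing clear for the final check.

Call:
{"op": "send_rows", "data": {"rows": "0 0 0 0 0 0 1;0 0 0 0 0 0 1;0 0 0 0 0 0 1;0 0 0 0 0 0 1;0 0 0 0 0 0 1;0 0 0 0 0 0 1;0 0 3 0 0 0 1;0 0 4 0 0 0 1;0 0 4 0 0 0 1;0 0 4 0 0 0 1;-2 -2 3 0 0 0 1;-3 -3 0 0 0 0 1;-3 -3 0 0 0 0 1;-3 -3 0 0 0 0 1;-3 -3 0 0 0 0 1;-3 -3 0 0 0 0 1;-1 -3 0 0 0 0 1;0 0 0 0 0 0 1"}}

```text
time: 63.1
ee_pos: [305.3, 192.9, 245.2]
ee_rot: [180.0, 0.0, 62.6]
contact_force: [0.6, 0.7, 0.1]
width: 91.7
```

```bash
python3 - <<'E'
from h import *
rows_at()
s=grab("side","s13");t=grab("top","t13")
cv2.imwrite("pics/c15.png",np.hstack([cv2.resize(s,None,fx=.62,fy=.62),cv2.resize(t,None,fx=.62,fy=.62)]))
E
```

```text
{'time': np.float64(63.1), 'ee_pos': array([305.27, 192.87, 245.19]), 'ee_rot': array([1.7998e+02, 3.0000e-02, 6.2610e+01]), 'contact_force': array([0.55, 0.71, 0.13]), 'moment': array([-0.06,  0.03,  0.01]), 'width': np.float64(91.66), 'joint_positions': array([ 3.2080e+01, -8.1300e+00,  1.1888e+02, -3.0000e-02,  6.9270e+01,
        5.9480e+01])}
```

```bash
python3 - <<'E'
from h import *
t=cv2.imread("pics/t13.png");s=cv2.imread("pics/s13.png");s0=cv2.imread("pics/side0.png");t8=cv2.imread("pics/t8.png");t0=cv2.imread("pics/top0.png")
hsv=cv2.cvtColor(t,cv2.COLOR_BGR2HSV)
m=cv2.inRange(hsv,(0,0,150),(180,60,255))
n,l,st,ce=cv2.connectedComponentsWithStats(m)
print("top white blobs",[(tuple(st[i]),px("top",*ce[i],14)[:2]) for i in range(1,n) if st[i,4]>40 and st[i,1]>150])
def d(a,b,x,y,w,h): return np.abs(a[y:y+h,x:x+w].astype(int)-b[y:y+h,x:x+w]).mean().round(1)
print("driver side",d(s,s0,285,160,40,45),"tray top vs t8",d(t,t8,85,220,90,95),"block top vs t8",d(t,t8,200,245,55,85),
 "screw side vs s7",d(s,cv2.imread("pics/s7.png"),285,200,40,55),
 "ball/tape/bottle/marker",d(t,t0,240,130,40,40),d(t,t0,460,160,40,40),d(t,t0,200,165,42,42),d(t,t0,120,150,55,55),d(t,t0,370,210,55,22))
# bin interior: bright blobs in top
m2=cv2.inRange(hsv,(0,0,135),(180,70,255));m2[:205]=0;m2[300:]=0;m2[:,:435]=0;m2[:,528:]=0
n,l,st,ce=cv2.connectedComponentsWithStats(m2)
print("bin",[(tuple(st[i]),px("top",*ce[i],20)[:2]) for i in range(1,n) if st[i,4]>15])
E
```

```text
top white blobs [((np.int32(118), np.int32(153), np.int32(27), np.int32(26), np.int32(337)), array([729.6, 418.3])), ((np.int32(300), np.int32(164), np.int32(28), np.int32(49), np.int32(880)), array([668.9,  -5.4])), ((np.int32(468), np.int32(165), np.int32(28), np.int32(29), np.int32(440)), array([ 681.6, -404.4])), ((np.int32(472), np.int32(222), np.int32(32), np.int32(40), np.int32(486)), array([ 525.9, -398.9])), ((np.int32(90), np.int32(224), np.int32(85), np.int32(84), np.int32(3628)), array([491.7, 403. ])), ((np.int32(614), np.int32(232), np.int32(26), np.int32(32), np.int32(410)), array([ 507., -745.])), ((np.int32(208), np.int32(248), np.int32(32), np.int32(60), np.int32(1272)), array([467.4, 198.9])), ((np.int32(620), np.int32(265), np.int32(20), np.int32(33), np.int32(384)), array([ 428.4, -739.3])), ((np.int32(451), np.int32(283), np.int32(24), np.int32(19), np.int32(182)), array([ 413. , -325.9])), ((np.int32(624), np.int32(299), np.int32(16), np.int32(34), np.int32(329)), array([ 350.2, -734.5])), ((np.int32(14), np.int32(309), np.int32(184), np.int32(171), np.int32(16877)), array([194.1, 466.4])), ((np.int32(135), np.int32(315), np.int32(56), np.int32(84), np.int32(540)), array([288.4, 342.3])), ((np.int32(0), np.int32(388), np.int32(23), np.int32(92), np.int32(1163)), array([116.5, 661. ])), ((np.int32(327), np.int32(437), np.int32(50), np.int32(43), np.int32(757)), array([ 73.2, -75.1])), ((np.int32(281), np.int32(438), np.int32(35), np.int32(16), np.int32(172)), array([107.4,  45.6]))]
driver side 2.5 tray top vs t8 8.3 block top vs t8 20.6 screw side vs s7 2.6 ball/tape/bottle/marker 4.4 3.8 3.8 4.0 3.9
bin [((np.int32(435), np.int32(205), np.int32(23), np.int32(5), np.int32(27)), array([ 613.8, -309.4])), ((np.int32(435), np.int32(207), np.int32(83), np.int32(93), np.int32(5420)), array([ 501.8, -367.6]))]
```

Call:
{"op": "send_rows", "data": {"rows": "0 -3 1 0 0 0 1;0 -4.5 0 0 0 0 1;0 -4.5 0 0 0 0 1;0 -4.5 0 0 0 0 1;0 -4.5 0 0 0 0 1;0 -4.5 0 0 0 0 1;0 -4 0 0 0 0 1;0 -4 0 0 0 0 1;0 -4 0 0 0 0 1;0 0 0 0 0 0 1;0 0 0 0 0 0 1"}}

```text
time: 64.3
ee_pos: [307.8, -180.2, 255.0]
ee_rot: [-179.9, -0.0, 62.5]
contact_force: [-0.2, 0.9, 0.6]
width: 91.9
```

```bash
python3 - <<'E'
from h import *
t=grab("top","t14");s=grab("side","s14");t8=cv2.imread("pics/t8.png");s0=cv2.imread("pics/side0.png")
hsv=cv2.cvtColor(t,cv2.COLOR_BGR2HSV)
def rect(m,z):
    c=max(cv2.findContours(m,0,2)[0],key=cv2.contourArea);W=np.array([px("top",*p,z) for p in cv2.boxPoints(cv2.minAreaRect(c))])
    e=[W[1]-W[0],W[2]-W[1]]; return W.mean(0),[(np.linalg.norm(d).round(1),np.degrees(np.arctan2(d[1],d[0])).round(1)) for d in e]
m=cv2.inRange(hsv,(0,0,150),(180,60,255));k=np.zeros_like(m);k[240:335,195:262]=1
print("block",rect(m*k,43))
k[:]=0;k[215:320,80:180]=1;print("tray diff t8",np.abs(t[225:310,90:175].astype(int)-t8[225:310,90:175]).mean())
h2=cv2.cvtColor(s,cv2.COLOR_BGR2HSV)
# bin in side image: bright things; changed w.r.t. start
df=np.abs(s.astype(int)-s0).max(2).astype(np.uint8);b=(df>40).astype(np.uint8);b[:165]=0;b[222:]=0;b[:,:335]=0;b[:,425:]=0
n,l,st,ce=cv2.connectedComponentsWithStats(b);print("side bin changes",[(st[i].tolist(),px("side",*ce[i],15)) for i in range(1,n) if st[i,4]>20])
t0=cv2.imread("pics/top0.png");df=np.abs(t.astype(int)-t0).max(2).astype(np.uint8);b=(df>35).astype(np.uint8);b[:200]=0;b[310:]=0;b[:,:430]=0;b[:,535:]=0
n,l,st,ce=cv2.connectedComponentsWithStats(b);print("top bin changes",[(st[i].tolist(),px("top",*ce[i],15)) for i in range(1,n) if st[i,4]>20])
rows_at()
E
```

```text
block (array([448.4, 197.7,  43. ]), [(np.float64(151.0), np.float64(-9.4)), (np.float64(52.2), np.float64(-101.6))])
tray diff t8 7.766689734717416
side bin changes [([357, 182, 28, 14, 129], array([ 549.9, -396.4,   15. ])), ([377, 184, 13, 6, 33], array([ 504. , -426.9,   15. ]))]
top bin changes [([465, 222, 38, 39, 546], array([ 529.5, -389.2,   15. ])), ([451, 285, 77, 25, 992], array([ 396.7, -376.1,   15. ])), ([528, 300, 7, 10, 36], array([ 384.2, -491.3,   15. ]))]
{'time': np.float64(64.4), 'ee_pos': array([ 307.59, -178.87,  255.  ]), 'ee_rot': array([-1.7996e+02, -3.0000e-02,  6.2680e+01]), 'contact_force': array([ 0.08, -0.14,  0.03]), 'moment': array([-0.01, -0.05,  0.  ]), 'width': np.float64(91.91), 'joint_positions': array([-3.0450e+01, -9.2400e+00,  1.1851e+02,  3.0000e-02,  7.0780e+01,
       -3.1400e+00])}
```

```bash
python3 - <<'E'
from bench import r
print(r.finish_job())
E
```

```text
the job is handed in; nothing more can be done
None
```

I ran the whole job and handed it in at about 64 s of the 210 s allowed. No verdict was given, so the results below rest on my own checks.

**What I did:**
- **Setting:** I slid the block under the screw and turned the screw down with the driver. The slot floor then read 117.1 mm, so the foot sits at about 51.1 mm. That is roughly 0.9 mm of spring, or 3.7 N on the block.
- **Putting back:** I drew the block out and laid it on its cork pad, and hung the driver in its rack.
- **Glands:** I placed the loose gland in the bin by hand, then tipped the tray about 48° over the bin to slide its gland in. The tray stands back where it started.

**Last checks:**
- **Block:** it lies within about 4 mm and 1° of the pad.
- **Driver:** it looks the same in its rack as at the start.
- **Glands:** a side picture taken while the tray was tipped showed both glands in the bin. The final pictures also show changes inside the bin, at the glands' place.
- **Tray:** it was set down touching the bench. I did not fit its pose again afterwards.
- **Bystanders:** picture differences show them unmoved.

**What went wrong or disagreed:**
- **Driver slip:** the driver slid about 9 mm up in the grip when I lowered it too far into the slot. I measured its length again at the rack, and the first setting turned out to be just short of touching, so I turned about 30° more.
- **Missed grasp:** the first try at the loose gland closed on nothing, because the real fingertips sit about 19 mm above the reported tool point. The second try held.
- **Unviewed final pictures:** the picture limit was reached, so I checked the last pictures by numbers only. The final count of glands in the bin and the tray lying flat were not confirmed by eye.

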